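Tip three onions from the scoop into the pan of the counter scale

ROBOT

A 6-joint arm with a two-finger parallel gripper is mounted at the origin on the work surface. World frame = base frame: x ahead of the robot, y to its left, z up, the work surface at z = 0. Lengths are in m, angles in rad, forces in N, time in s.
With the tool pointing down it reaches from about 0.35 to 0.775 m from the base axis. Payload 5.5 kg.
Tool frame: the origin (TCP) lies on the mounting face of the last link; the fingertips stand 173 mm ahead of it and the grasp point (between the pads) lies 155 mm ahead of it; z points along the fingers, y is the direction in which the jaws open and shut (so a half turn about z gives the same grasp; the last joint's range is limited). The gripper opens to 85 mm and grips with 20 to 120 N. Pads are 22 mm wide; open, the fingers measure 114 mm over their backs; the gripper's body (76 mm by 85 mm) begins 54 mm behind the grasp point. The pads swing forward as they close: fully open they stand 13 mm farther back than shut.
Start: joints at [-1.407, 0.313, 0.046, 1.304, 0, 1.431], TCP at [0.172, -0.549, 0.405] pointing down, gripper open.
Joint ranges: [-2.76, 2.76], [-0.86, 1.69], [-1.03, 1.26], [-2.2, 2.34], [-1.47, 1.5], [-3.14, 3.14]. Speed limits (rad/s): [2.57, 2.57, 3.14, 3.14, 3.14, 3.14].

INTERFACE

Orientations are given as a unit quaternion [w, x, y, z].
In Python, from workcell import get_state, eyes, env gives the robot as it stands. The module is installed in compiled form; this text tells all that it offers.
- The arm moves only by the tool carry_out, never from a script. Its argument "motion" is a list of rows, each an object of numbers: "jaw": the opening, from -1 (shut) to 1 (fully open); "tx", "ty", "tz": the shift along the tool's x, y, z in cm; "wx", "wy", "wz": the turn, a rotation vector about the tool's x, y, z in degrees. In form: [{"jaw": .., "tx": .., "ty": .., "tz": .., "wx": .., "wy": .., "wz": ..}, ...]. A call has 1 to 20 rows; each row shifts and turns the commanded pose from where the row before left it, along the tool's axes as they then stand; what a row does not reach is not made up. A row lasts 1/8 s, in which the tool goes at most 62.5 mm and 10.7 degrees, less where a joint would pass 70% of its speed; a pose out of reach is approached as far as the arm can. A call with a gripper value outside its range is refused whole. The fingers move at their own pace and stop on an object; "force" is the grip in N (left out, the last holds). Time passes only in rows, so rows that do not move let the fingers close. It gives the time, the measured TCP pose, the force and the opening at its end, in the units of the state.
- get_state(): the state, without advancing time (a new reading comes with each control period).
- eyes.read_camera(name): name is "scene" or "top" or "wrist"; returns the picture (400x640x3 uint8, blue, green, red); there is no depth.
- eyes.calibration(name): a dict with "K" (3x3 intrinsics, pixels), "camera_from_world" (4x4, takes a point from world to camera coordinates). Camera axes: x right, y up, looking along -z (the intrinsics and any distortion apply to the point x, -y, -z); pixel columns grow to the right and rows downward; lengths in m; the calibration is good to about 2 mm. A picture is of the moment at which its call begins: read the wrist's pose just before it. calibration takes no time and is no camera call; for the wrist camera it gives the pose at the moment of the call.
- env.hand_in(): hands the job in, once; it reports no verdict.
The state is a dict: "clock": time; "joint_pos": joint angles; "qvel": joint speeds; "tau": joint torques, N m; "tcp_pos": TCP position; "orientation": TCP orientation; "wrist_force": force on the tool from outside, world axes, zero at the start; "ft_torque": the same for the moment, N m; "finger_gap": finger opening in m.
Only numpy, scipy, OpenCV 4.12 (cv2) and the standard library are available. Lean on these libraries where they do the work, as an engineer would, in place of code of your own. Each camera call takes 0.05 s, during which the arm holds its last target.

TASK

A customer wants three of the five onions in the scoop: pick the scoop up by its wooden handle and, with its lip low over the pan of the scale so that the onions do not bruise, tip it little by little until exactly three onions have dropped into the pan, going by the weight. Then set the scoop, with the other two onions still in it, back down flat inside its tray and let go. Do not touch the onions with the fingers, and do not push or tip the bottle, the jar or the tin.

Things in the scene. Friction and masses are not known exactly. Their poses are not given: they have to be found in the camera images.
- scoop: Deep, narrow aluminium scuttle scoop, 225 to 400 g, with five onions in a row. 227 mm long, 72 mm wide (66 inside). Origin: at its flat underside (x -94 to +52 mm), below the middle of the handle; z up, x towards the pouring lip. Back wall's top at x = -120, z = 92 mm; side walls' tops 92 to 132 mm up. The floor rises steeply from the back and flattens out towards the lip.
- handle (a point): Middle of the scoop's wooden handle, a straight bar across the scoop (along the scoop's y), 172 mm above its origin and over its centre of mass: 20 mm thick (in the scoop's x), 26 mm tall, 100 mm long, carried at its ends by a wire bail, 121 mm wide over all. Its top is the scoop's highest point; about 28 mm is free between bar and onions.
- lip (a point): Middle of the pouring lip (floor's edge), at x = 106, z = 102 mm of the scoop. Held level, no onion leaves. Tilted nose-down, the onions roll out over the lip one by one, each as the slope under it is overcome: the first at about 0.2 to 0.35 rad; each next one takes some 0.1 to 0.2 rad more (the third near 0.55). Level the scoop and no more come.
- tray: Shallow fixed white tray that the scoop stands in, 280 mm (its x) by 170 mm (its y), walls 3 mm thick and 20 mm high, floor 3 mm thick. Origin: centre of its underside, on the counter; z up. At the start the scoop's lip points roughly along the tray's +x.
- pan: Round steel dish of the scale, 230 mm across at the rim, rim 45 mm above its underside, inner floor 3 mm above it, flat in the middle and curving up to the rim. Origin: centre of its underside, 92 mm above the counter when empty; z up. It sinks 0.5 mm for each onion.
- needle (a joint): Needle of the scale's dial, rad, about 0 with the pan empty; it grows by 6.283 rad per kg in the pan, so by about 0.31 rad for each onion (0.28 to 0.35).
- dial (a point): Centre of the scale's dial (108 mm across, white with plain black graduations), which slopes at the housing's outer end, 173 mm from the pan's axis, 61 mm above the counter. The green housing under the pan is 190 mm by 190 mm and 76 mm high, fixed to the counter; the dial end reaches 210 mm from the pan's axis and is lower than the pan.
- onion1: Red onion, a ball 46 mm across with a 9 mm dry neck, 45 to 55 g. Origin: the centre of the ball. Starts in the scoop, number 1 from the back.
- onion2: Red onion, a ball 46 mm across with a 9 mm dry neck, 45 to 55 g. Origin: the centre of the ball. Starts in the scoop, number 2 from the back.
- onion3: Red onion, a ball 46 mm across with a 9 mm dry neck, 45 to 55 g. Origin: the centre of the ball. Starts in the scoop, number 3 from the back.
- onion4: Red onion, a ball 46 mm across with a 9 mm dry neck, 45 to 55 g. Origin: the centre of the ball. Starts in the scoop, number 4 from the back.
- onion5: Red onion, a ball 46 mm across with a 9 mm dry neck, 45 to 55 g. Origin: the centre of the ball. Starts in the scoop, number 5 from the back.
- bottle: Bystander: full upright glass bottle, 56 mm across, 155 mm tall, loose. Origin: centre of its underside.
- jar: Bystander: full upright glass jar, 82 mm across, 140 mm tall, loose. Origin: centre of its underside.
- tin: Bystander: full upright tin, 74 mm across, 100 mm tall, loose. Origin: centre of its underside.
Not all that is in view belongs to the job. What is shaped like the onion3 but grey or yellow is not meant.

How it is judged:
On the way, in this order (a step that is already met when the one before it is completed fails the run):
1. the scoop is lifted out of its tray with all five onions in it (z of scoop in the frame of tray above 0.04 m and x of onion1 in the frame of scoop between -0.115 and 0.115 m and y of onion1 in the frame of scoop between -0.035 and 0.035 m and z of onion1 in the frame of scoop between 0.03 and 0.15 m and x of onion2 in the frame of scoop between -0.115 and 0.115 m and y of onion2 in the frame of scoop between -0.035 and 0.035 m and z of onion2 in the frame of scoop between 0.03 and 0.15 m and x of onion3 in the frame of scoop between -0.115 and 0.115 m and y of onion3 in the frame of scoop between -0.035 and 0.035 m and z of onion3 in the frame of scoop between 0.03 and 0.15 m and x of onion4 in the frame of scoop between -0.115 and 0.115 m and y of onion4 in the frame of scoop between -0.035 and 0.035 m and z of onion4 in the frame of scoop between 0.03 and 0.15 m and x of onion5 in the frame of scoop between -0.115 and 0.115 m and y of onion5 in the frame of scoop between -0.035 and 0.035 m and z of onion5 in the frame of scoop between 0.03 and 0.15 m), for 0.2 s.
2. with the scoop in the air, exactly three onions lie in the pan and two in the scoop (z of scoop in the frame of tray above 0.04 m and ((horizontal distance between onion1 and pan below 0.11 m and z of onion1 in the frame of pan between 0.015 and 0.11 m) or (x of onion1 in the frame of scoop between -0.115 and 0.115 m and y of onion1 in the frame of scoop between -0.035 and 0.035 m and z of onion1 in the frame of scoop between 0.03 and 0.15 m)) and ((horizontal distance between onion2 and pan below 0.11 m and z of onion2 in the frame of pan between 0.015 and 0.11 m) or (x of onion2 in the frame of scoop between -0.115 and 0.115 m and y of onion2 in the frame of scoop between -0.035 and 0.035 m and z of onion2 in the frame of scoop between 0.03 and 0.15 m)) and ((horizontal distance between onion3 and pan below 0.11 m and z of onion3 in the frame of pan between 0.015 and 0.11 m) or (x of onion3 in the frame of scoop between -0.115 and 0.115 m and y of onion3 in the frame of scoop between -0.035 and 0.035 m and z of onion3 in the frame of scoop between 0.03 and 0.15 m)) and ((horizontal distance between onion4 and pan below 0.11 m and z of onion4 in the frame of pan between 0.015 and 0.11 m) or (x of onion4 in the frame of scoop between -0.115 and 0.115 m and y of onion4 in the frame of scoop between -0.035 and 0.035 m and z of onion4 in the frame of scoop between 0.03 and 0.15 m)) and ((horizontal distance between onion5 and pan below 0.11 m and z of onion5 in the frame of pan between 0.015 and 0.11 m) or (x of onion5 in the frame of scoop between -0.115 and 0.115 m and y of onion5 in the frame of scoop between -0.035 and 0.035 m and z of onion5 in the frame of scoop between 0.03 and 0.15 m)) and value of joint needle between 0.76 and 1.09 rad), for 0.2 s.
At the end, for the whole second after the job is handed in: Exactly three onions (any three) lie at rest in the scale's pan and the other two in the scoop, the needle showing three (0.76 to 1.09 rad); the scoop stands flat inside its tray (its underside within 5 mm of the tray's floor, tilted less than 0.06 rad), released and at rest (((horizontal distance between onion1 and pan below 0.11 m and z of onion1 in the frame of pan between 0.015 and 0.11 m) or (x of onion1 in the frame of scoop between -0.115 and 0.115 m and y of onion1 in the frame of scoop between -0.035 and 0.035 m and z of onion1 in the frame of scoop between 0.03 and 0.15 m)) and ((horizontal distance between onion2 and pan below 0.11 m and z of onion2 in the frame of pan between 0.015 and 0.11 m) or (x of onion2 in the frame of scoop between -0.115 and 0.115 m and y of onion2 in the frame of scoop between -0.035 and 0.035 m and z of onion2 in the frame of scoop between 0.03 and 0.15 m)) and ((horizontal distance between onion3 and pan below 0.11 m and z of onion3 in the frame of pan between 0.015 and 0.11 m) or (x of onion3 in the frame of scoop between -0.115 and 0.115 m and y of onion3 in the frame of scoop between -0.035 and 0.035 m and z of onion3 in the frame of scoop between 0.03 and 0.15 m)) and ((horizontal distance between onion4 and pan below 0.11 m and z of onion4 in the frame of pan between 0.015 and 0.11 m) or (x of onion4 in the frame of scoop between -0.115 and 0.115 m and y of onion4 in the frame of scoop between -0.035 and 0.035 m and z of onion4 in the frame of scoop between 0.03 and 0.15 m)) and ((horizontal distance between onion5 and pan below 0.11 m and z of onion5 in the frame of pan between 0.015 and 0.11 m) or (x of onion5 in the frame of scoop between -0.115 and 0.115 m and y of onion5 in the frame of scoop between -0.035 and 0.035 m and z of onion5 in the frame of scoop between 0.03 and 0.15 m)) and value of joint needle between 0.76 and 1.09 rad and x of scoop in the frame of tray between -0.09 and 0.09 m and y of scoop in the frame of tray between -0.05 and 0.05 m and z of scoop in the frame of tray below 0.008 m and angle between scoop's own z axis and vertical below 0.06 rad and linear speed of scoop below 0.02 m/s and linear speed of each of onion1, onion2, onion3, onion4, onion5 below 0.05 m/s); the robot touches nothing.
It fails at once if an onion is bruised: it moves faster than 2 m/s (a fall of about 180 mm) (linear speed of any of onion1, onion2, onion3, onion4, onion5 above 2 m/s).
It fails at once if the fingers touch an onion (more than 0.5 N) (contact force between the fingers and onion1 above 0.5 N or contact force between the fingers and onion2 above 0.5 N or contact force between the fingers and onion3 above 0.5 N or contact force between the fingers and onion4 above 0.5 N or contact force between the fingers and onion5 above 0.5 N).
It fails at once if the bottle, jar or tin is pushed by more than 15 mm or tipped by more than 0.25 rad (distance of any of bottle, jar, tin from where it was at the start of the episode above 0.015 m or angle between any of bottle, jar, tin's own z axis and vertical above 0.25 rad).
It also fails if it takes over 72 s, if anything falls off the work surface, if the arm or the gripper's body presses on something with over 40 N, if the wrist force passes 120 N, or if a joint passes its speed limit or range.

## Working session

There is one attempt and no reset: what is moved stays moved. The work goes in short steps, Python scripts to look and compute and a tool call to move; the robot and the scene stay as the last step left them, time stands still between calls to the robot, and variables do not carry over. Pictures are saved under pics/ and viewed, and the job is handed in when it is done.

Besides the shell and the picture viewer there is one more tool, called after ">>>" as name(argument=value, ...), one argument or row to a line, values as JSON. carry_out: Moves the arm, as the interface text tells. Its arguments: {"type":"object","properties":{"motion":{"type":"array"},"force":{"type":"number"}},"required":["motion"]}

```bash
mkdir -p pics; cat > h.py <<'E'
import numpy as np, cv2
from workcell import get_state, eyes, env
def snap(n,f):
    c=eyes.calibration(n); im=eyes.read_camera(n); cv2.imwrite('pics/'+f,im); return im,c
def ray(c,u,v):
    K=np.array(c['K']);T=np.array(c['camera_from_world']);d=np.linalg.inv(K)@[u,v,1.];d=np.array([d[0],-d[1],-d[2]])
    R=T[:3,:3];o=-R.T@T[:3,3];return o,R.T@d
def onz(c,u,v,z):
    o,d=ray(c,u,v);return o+d*(z-o[2])/d[2]
def proj(c,p):
    T=np.array(c['camera_from_world']);q=T[:3,:3]@np.array(p)+T[:3,3];q=np.array(c['K'])@[q[0],-q[1],-q[2]];return q[:2]/q[2]
E
python3 - <<'E'
from h import *
for n in('scene','top','wrist'):
    im,c=snap(n,n+'0.png'); print(n,{k:(v if k not in('K','camera_from_world') else np.round(v,3).tolist()) for k,v in c.items()})
s=get_state();print(s)
E
```

```text
scene {'K': [[382.657, 0.0, 315.907], [0.0, 382.657, 204.337], [0.0, 0.0, 1.0]], 'camera_from_world': [[0.196, 0.981, -0.013, -0.224], [-0.661, 0.142, 0.736, 0.276], [0.724, -0.136, 0.676, -1.454], [0.0, 0.0, 0.0, 1.0]]}
top {'K': [[406.268, 0.0, 319.667], [0.0, 406.268, 200.459], [0.0, 0.0, 1.0]], 'camera_from_world': [[0.03, -1.0, -0.004, 0.094], [0.998, 0.03, 0.055, -0.548], [-0.055, -0.006, 0.998, -1.197], [0.0, 0.0, 0.0, 1.0]]}
wrist {'K': [[338.302, 0.0, 317.825], [0.0, 338.302, 201.592], [0.0, 0.0, 1.0]], 'camera_from_world': [[0.298, -0.955, -0.002, -0.574], [0.915, 0.286, -0.286, 0.036], [0.273, 0.084, 0.958, -0.378], [0.0, 0.0, 0.0, 1.0]]}
{'clock': 0.15, 'joint_pos': array([-1.40656762e+00,  3.13820697e-01,  4.52369969e-02,  1.30362773e+00,
       -1.52716716e-05,  1.43117986e+00]), 'qvel': array([-2.45801048e-04, -2.60751931e-03,  2.64817010e-03,  1.22131520e-03,
       -2.88606972e-05,  4.48239132e-04]), 'tau': array([ 1.07722692e-03, -4.81062877e+01,  2.98816127e+01,  1.40082862e-02,
       -1.15603443e-04, -1.48727912e-05]), 'tcp_pos': array([ 0.17198969, -0.54851463,  0.40401645]), 'orientation': array([-7.07405753e-04,  9.88481695e-01,  1.51338819e-01, -1.63422729e-05]), 'wrist_force': array([0.95582549, 0.26858775, 0.25367136]), 'ft_torque': array([-0.00095713, -0.06126033,  0.01409405]), 'finger_gap': 0.08535507249682987}
```

View pics/scene0.png

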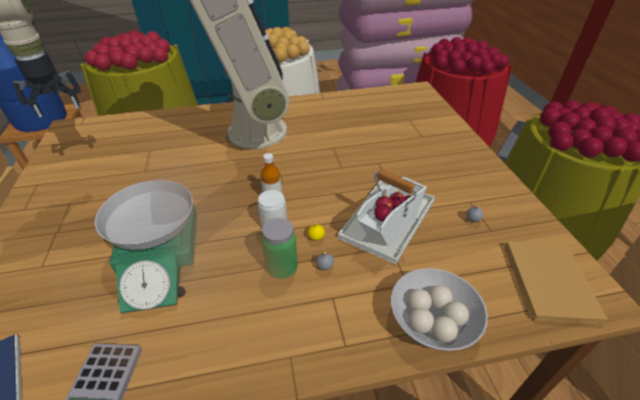

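View pics/top0.png

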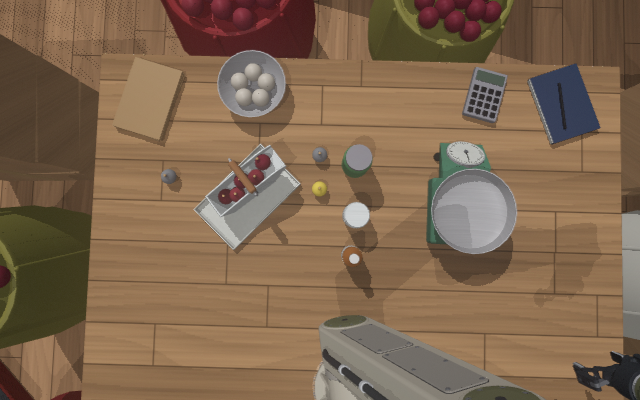

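View pics/wrist0.png

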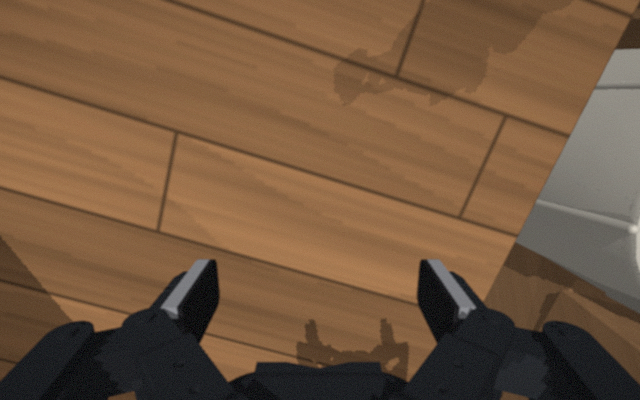

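```bash
python3 - <<'E'
from h import *
a=cv2.imread('pics/top0.png')[130:265,180:320]; cv2.imwrite('pics/z1.png',cv2.resize(a,None,fx=5,fy=4.4*5/4.4,interpolation=cv2.INTER_CUBIC)[:600*2])
a=cv2.resize(a,None,fx=4.4,fy=4.4,interpolation=cv2.INTER_CUBIC);cv2.imwrite('pics/z1.png',a)
a=cv2.imread('pics/scene0.png')[160:270,330:450];a=cv2.resize(a,None,fx=5,fy=5,interpolation=cv2.INTER_CUBIC);cv2.imwrite('pics/z2.png',a)
for n in('top','scene'):
    c=eyes.calibration(n);o,d=ray(c,320,200);print(n,o,d)
E
```

```text
top [0.47845116 0.10339334 1.22582155] [ 0.05629113  0.00479617 -0.99840385]
scene [ 1.2790916  -0.01681001  0.77758289] [-0.72933378  0.1478857  -0.66816532]
```

View pics/z1.png

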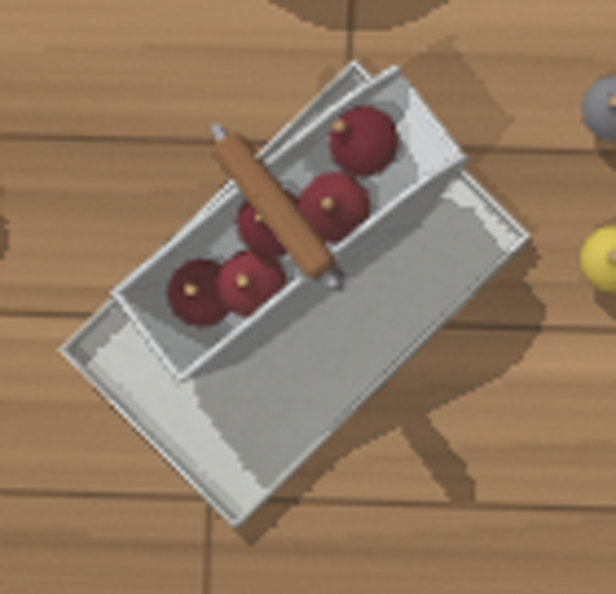

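View pics/z2.png

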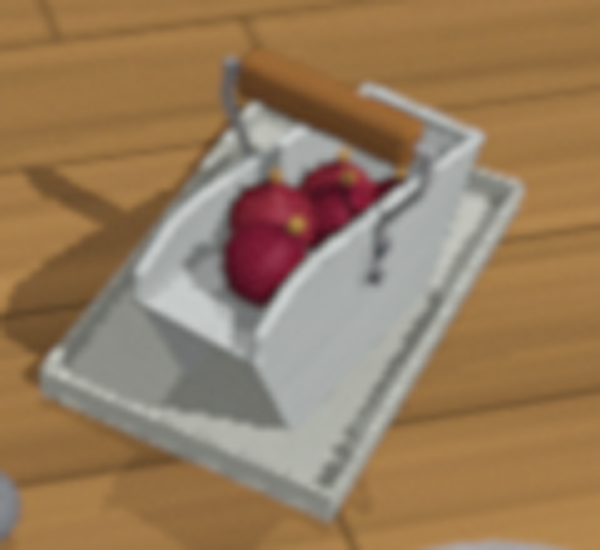

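```bash
python3 - <<'E'
from h import *
ct=eyes.calibration('top');cs=eyes.calibration('scene')
top=cv2.imread('pics/top0.png');sc=cv2.imread('pics/scene0.png')
def tz(x,y):return (x+.5)/4.4+180-.5,(y+.5)/4.4+130-.5
# tray
P=np.array([onz(ct,*tz(*p),0.02) for p in [(355,60),(528,237),(237,525),(60,348)]]);print('tray',P.round(4),P.mean(0))
for a,b in((0,3),(1,2),(0,1),(3,2)):
    d=P[a]-P[b];print(np.linalg.norm(d),np.degrees(np.arctan2(d[1],d[0])))
# handle
def hmask(im,box):
    h=cv2.cvtColor(im,cv2.COLOR_BGR2HSV);m=cv2.inRange(h,(4,130,60),(16,255,220));z=np.zeros_like(m);x0,y0,x1,y1=box;z[y0:y1,x0:x1]=m[y0:y1,x0:x1];return z
for n,im,c,box in(('top',top,ct,(222,152,262,200)),('scene',sc,cs,(370,165,420,200))):
    m=hmask(im,box);n_,l,st,ce=cv2.connectedComponentsWithStats(m)
    k=1+np.argmax(st[1:,4]);print(n,st[k],ce[k]);pts=np.argwhere(l==k)[:,::-1].astype(np.float32);r=cv2.minAreaRect(pts);print(r)
    cv2.imwrite(f'pics/m_{n}.png',cv2.resize(m[box[1]:box[3],box[0]:box[2]],None,fx=6,fy=6))
    if n=='top':
        p=onz(c,*ce[k],0.186);print('handle mid',p)
        b=cv2.boxPoints(r);Q=np.array([onz(c,*q,0.186) for q in b]);print(Q.round(4));
        for i in range(2):
            d=Q[i+1]-Q[i];print(np.linalg.norm(d),np.degrees(np.arctan2(d[1],d[0])))
        uv=ce[k]
    else:
        o1,d1=ray(ct,*uv);o2,d2=ray(c,*ce[k]);A=np.c_[d1,-d2];s=np.linalg.lstsq(A,o2-o1,rcond=None)[0];print('tri',o1+s[0]*d1,o2+s[1]*d2)
# scoop rim corners (back wall z .092+.003; lip end)
for p in[(115,293),(180,378)]:print('back',onz(ct,*tz(*p),.095))
for p in[(397,68),(466,158)]:print('front',onz(ct,*tz(*p),.105),onz(ct,*tz(*p),.135))
# pan
g=top[160:265,420:530];cv2.imwrite('pics/z3.png',cv2.resize(g,None,fx=5,fy=5,interpolation=cv2.INTER_CUBIC))
for nm,uv,z in(('tin',(358,159),.1),('jar',(357,215),.14),('bottle',(354,259),.155)):print(nm,onz(ct,*uv,z))
E
```

```text
tray [[0.7114 0.2932 0.02  ]
 [0.5939 0.1714 0.02  ]
 [0.394  0.3604 0.02  ]
 [0.5093 0.4851 0.02  ]] [0.55214042 0.32752458 0.02      ]
0.27868389324566456 -43.502666851479
0.27513919567665546 -43.39821353284314
0.16923570277233727 46.03774225398825
0.1697459494877604 47.2357750583072Traceback (most recent call last):
  File "<stdin>", line 14, in <module>
    return _wrapfunc(a, 'argmax', axis=axis, out=out, **kwds)
    return bound(*args, **kwds)
ValueError: attempt to get argmax of an empty sequence
```

```bash
python3 - <<'E'
from h import *
ct=eyes.calibration('top');cs=eyes.calibration('scene')
top=cv2.imread('pics/top0.png');sc=cv2.imread('pics/scene0.png')
def tz(x,y):return (x+.5)/4.4+180-.5,(y+.5)/4.4+130-.5
print(cv2.cvtColor(top,cv2.COLOR_BGR2HSV)[176,243],cv2.cvtColor(sc,cv2.COLOR_BGR2HSV)[182,395],top[160,200],cv2.cvtColor(top,cv2.COLOR_BGR2HSV)[160,200])
# manual: bar end centres top edges
A=onz(ct,*tz(230,147),.188);B=onz(ct,*tz(318,268),.188);A2=onz(ct,*tz(230,147),.18);B2=onz(ct,*tz(318,268),.18)
print('bar',A,B,(A+B)/2,np.linalg.norm(A-B),np.degrees(np.arctan2(*(A-B)[1::-1])))
# scene: bar visible centre ~ top+front faces: zoom ends (245,72),(412,150)
def sz(x,y):return (x+.5)/5+330-.5,(y+.5)/5+160-.5
C=onz(cs,*sz(248,70),.175);D=onz(cs,*sz(408,142),.175);print('scene bar',C,D,(C+D)/2)
for p in[(115,293),(180,378)]:print('back',onz(ct,*tz(*p),.095))
for p in[(397,68),(466,158)]:print('front',onz(ct,*tz(*p),.105),onz(ct,*tz(*p),.135))
g=top[130:265,420:530];cv2.imwrite('pics/z3.png',cv2.resize(g,None,fx=4.4,fy=4.4,interpolation=cv2.INTER_CUBIC))
for nm,uv,z in(('tin',(358,159),.1),('jar',(357,215),.14),('bottle',(354,259),.155)):print(nm,onz(ct,*uv,z))
E
```

```text
[ 13 121 146] [ 14 164  98] [ 81 109 142] [ 14 110 142]
bar [0.62545808 0.33793198 0.188     ] [0.55606324 0.28365062 0.188     ] [0.59076066 0.3107913  0.188     ] 0.08810283171128969 38.03288339170729
scene bar [0.55461094 0.28418251 0.175     ] [0.62517471 0.34207809 0.175     ] [0.58989283 0.3131303  0.175     ]
back [0.54327204 0.4280374  0.095     ]
back [0.49064386 0.38441157 0.095     ]
front [0.69064721 0.25304359 0.105     ] [0.68496755 0.24903803 0.135     ]
front [0.63463892 0.20737241 0.105     ] [0.63045838 0.2045893  0.135     ]
tin [0.65962451 0.0062726  0.1       ]
jar [0.50252411 0.00863594 0.14      ]
bottle [0.38684764 0.01490625 0.155     ]
```

View pics/z3.png

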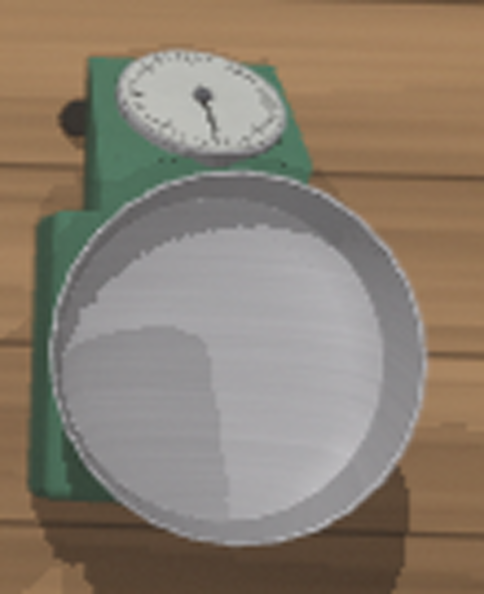

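```bash
python3 - <<'E'
from h import *
ct=eyes.calibration('top');cs=eyes.calibration('scene')
def tz(x,y):return (x+.5)/4.4+420-.5,(y+.5)/4.4+130-.5
P=[onz(ct,*tz(*p),.137) for p in[(50,356),(427,362),(240,170),(238,545),(110,222),(370,225)]]
P=np.array(P)[:,:2];print(P.round(3))
A=np.c_[2*P,np.ones(len(P))];s=np.linalg.lstsq(A,(P**2).sum(1),rcond=None)[0];print('pan',s[:2],np.sqrt(s[2]+s[0]**2+s[1]**2))
# scene check
print(proj(cs,[*s[:2],.137]))
s=get_state();from scipy.spatial.transform import Rotation as R
q=s['orientation'];M=R.from_quat([q[1],q[2],q[3],q[0]]).as_matrix();print(M.round(3))
E
```

```text
[[ 0.521 -0.189]
 [ 0.524 -0.418]
 [ 0.638 -0.304]
 [ 0.41  -0.304]
 [ 0.604 -0.225]
 [ 0.606 -0.383]]
pan [ 0.52343914 -0.30422439] 0.11409295058942692
[144.49991771 209.50816456]
[[ 0.954  0.299 -0.   ]
 [ 0.299 -0.954  0.001]
 [ 0.    -0.001 -1.   ]]
```

>>> carry_out(
  motion=[
    {"jaw":1,"wz":-10},
    {"jaw":1,"wz":-10},
    {"jaw":1,"wz":-10},
    {"jaw":1,"wz":-10},
    {"jaw":1,"wz":-10},
    {"jaw":1,"wz":-10},
    {"jaw":1,"wz":-10},
    {"jaw":1,"wz":-10},
    {"jaw":1,"wz":-10},
    {"jaw":1,"wz":-10},
    {"jaw":1,"wz":-10},
    {"jaw":1,"wz":-10},
    {"jaw":1,"wz":-10},
    {"jaw":1,"wz":-10},
    {"jaw":1,"wz":-10},
    {"jaw":1,"wz":-10},
    {"jaw":1,"wz":-10},
    {"jaw":1,"wz":-10},
    {"jaw":1,"wz":-10},
    {"jaw":1,"wz":-10},
  ],
  force=100,
)

```text
invalid input at $.motion[0]: expected keys jaw, tx, ty, tz, wx, wy, wz
```

>>> carry_out(
  motion=[
    {"jaw":1,"tx":0,"ty":0,"tz":0,"wx":0,"wy":0,"wz":-10},
    {"jaw":1,"tx":0,"ty":0,"tz":0,"wx":0,"wy":0,"wz":-10},
    {"jaw":1,"tx":0,"ty":0,"tz":0,"wx":0,"wy":0,"wz":-10},
    {"jaw":1,"tx":0,"ty":0,"tz":0,"wx":0,"wy":0,"wz":-10},
    {"jaw":1,"tx":0,"ty":0,"tz":0,"wx":0,"wy":0,"wz":-10},
    {"jaw":1,"tx":0,"ty":0,"tz":0,"wx":0,"wy":0,"wz":-10},
    {"jaw":1,"tx":0,"ty":0,"tz":0,"wx":0,"wy":0,"wz":-10},
    {"jaw":1,"tx":0,"ty":0,"tz":0,"wx":0,"wy":0,"wz":-10},
    {"jaw":1,"tx":0,"ty":0,"tz":0,"wx":0,"wy":0,"wz":-10},
    {"jaw":1,"tx":0,"ty":0,"tz":0,"wx":0,"wy":0,"wz":-10},
    {"jaw":1,"tx":0,"ty":0,"tz":0,"wx":0,"wy":0,"wz":-10},
    {"jaw":1,"tx":0,"ty":0,"tz":0,"wx":0,"wy":0,"wz":-10},
    {"jaw":1,"tx":0,"ty":0,"tz":0,"wx":0,"wy":0,"wz":-10},
    {"jaw":1,"tx":0,"ty":0,"tz":0,"wx":0,"wy":0,"wz":-10},
    {"jaw":1,"tx":0,"ty":0,"tz":0,"wx":0,"wy":0,"wz":-10},
    {"jaw":1,"tx":0,"ty":0,"tz":0,"wx":0,"wy":0,"wz":-10},
    {"jaw":1,"tx":0,"ty":0,"tz":0,"wx":0,"wy":0,"wz":-10},
    {"jaw":1,"tx":0,"ty":0,"tz":0,"wx":0,"wy":0,"wz":-10},
    {"jaw":1,"tx":0,"ty":0,"tz":0,"wx":0,"wy":0,"wz":-10},
    {"jaw":1,"tx":0,"ty":0,"tz":0,"wx":0,"wy":0,"wz":-10},
  ],
  force=100,
)

```text
clock: 2.65
tcp_pos: [0.172, -0.5486, 0.4043]
orientation: [0.0, -0.323, 0.946, 0.0]
wrist_force: [-0.6, 0.1, -1.1]
finger_gap: 0.0854
```

```bash
cat >> h.py <<'E'
from scipy.spatial.transform import Rotation as R
def pose():
    s=get_state();q=s['orientation'];M=R.from_quat([q[1],q[2],q[3],q[0]]).as_matrix();return s,np.array(s['tcp_pos']),M
def goto(p,yaw,tilt=0):
    """tool shift (cm, current tool axes) and rotvec deg to reach tcp p; yaw=lip heading deg (tool -y), tilt nose-down rad"""
    s,t,M=pose();h=np.radians(yaw)
    y=-np.array([np.cos(h),np.sin(h),0]);z=np.array([0,0,-1.]);x=np.cross(y,z);G=np.c_[x,y,z]@R.from_rotvec([-tilt,0,0]).as_matrix()
    print('clock',round(s['clock'],2),'tcp',t.round(4),'gap',round(s['finger_gap'],4),'F',s['wrist_force'].round(1),'j',s['joint_pos'].round(2))
    print('shift cm',(M.T@(np.array(p)-t)*100).round(2),'rot deg',np.degrees(R.from_matrix(M.T@G).as_rotvec()).round(2))
E
python3 - <<'E'
from h import *
goto([.590,.312,.42],-51)
E
```

```text
clock 2.65 tcp [ 0.172  -0.5486  0.4043] gap 0.0854 F [-0.6  0.1 -1.1] j [-1.41  0.31  0.05  1.3   0.   -2.07]
shift cm [-85.73  42.48  -1.51] rot deg [ 0.04  0.02 -1.26]
```

>>> carry_out(
  motion=[
    {"jaw":1,"tx":-4.8,"ty":2.36,"tz":-0.1,"wx":0,"wy":0,"wz":-0.1},
    {"jaw":1,"tx":-4.8,"ty":2.36,"tz":-0.1,"wx":0,"wy":0,"wz":-0.1},
    {"jaw":1,"tx":-4.8,"ty":2.36,"tz":-0.1,"wx":0,"wy":0,"wz":-0.1},
    {"jaw":1,"tx":-4.8,"ty":2.36,"tz":-0.1,"wx":0,"wy":0,"wz":-0.1},
    {"jaw":1,"tx":-4.8,"ty":2.36,"tz":-0.1,"wx":0,"wy":0,"wz":-0.1},
    {"jaw":1,"tx":-4.8,"ty":2.36,"tz":-0.1,"wx":0,"wy":0,"wz":-0.1},
    {"jaw":1,"tx":-4.8,"ty":2.36,"tz":-0.1,"wx":0,"wy":0,"wz":-0.1},
    {"jaw":1,"tx":-4.8,"ty":2.36,"tz":-0.1,"wx":0,"wy":0,"wz":-0.1},
    {"jaw":1,"tx":-4.8,"ty":2.36,"tz":-0.1,"wx":0,"wy":0,"wz":-0.1},
    {"jaw":1,"tx":-4.8,"ty":2.36,"tz":-0.1,"wx":0,"wy":0,"wz":-0.1},
    {"jaw":1,"tx":-4.8,"ty":2.36,"tz":-0.1,"wx":0,"wy":0,"wz":0},
    {"jaw":1,"tx":-4.8,"ty":2.36,"tz":-0.1,"wx":0,"wy":0,"wz":0},
    {"jaw":1,"tx":-4.8,"ty":2.36,"tz":-0.1,"wx":0,"wy":0,"wz":0},
    {"jaw":1,"tx":-4.8,"ty":2.36,"tz":-0.1,"wx":0,"wy":0,"wz":0},
    {"jaw":1,"tx":-4.8,"ty":2.36,"tz":-0.1,"wx":0,"wy":0,"wz":0},
    {"jaw":1,"tx":-4.8,"ty":2.36,"tz":0,"wx":0,"wy":0,"wz":0},
    {"jaw":1,"tx":-4.8,"ty":2.36,"tz":0,"wx":0,"wy":0,"wz":0},
    {"jaw":1,"tx":-4.0,"ty":2.0,"tz":0,"wx":0,"wy":0,"wz":0},
    {"jaw":1,"tx":0,"ty":0,"tz":0,"wx":0,"wy":0,"wz":0},
    {"jaw":1,"tx":0,"ty":0,"tz":0,"wx":0,"wy":0,"wz":0},
  ],
)

```text
clock: 5.15
tcp_pos: [0.5855, 0.3107, 0.4189]
orientation: [-0.001, -0.329, 0.944, -0.0]
wrist_force: [0.3, -0.7, 0.2]
finger_gap: 0.0853
```

```bash
python3 - <<'E'
from h import *
goto([.590,.312,.42],-51)
im,c=snap('wrist','w1.png')
np.save('w1c.npy',np.array(c['camera_from_world']))
print(proj(c,[.590,.312,.188]),proj(c,[.625,.340,.188]),proj(c,[.556,.284,.188]))
E
```

```text
clock 5.15 tcp [0.5855 0.3107 0.4189] gap 0.0853 F [ 0.3 -0.7  0.2] j [ 0.37  0.49  0.35  1.43 -0.   -0.3 ]
shift cm [-0.43 -0.18 -0.11] rot deg [ 0.01 -0.1  -0.58]
[314.72899103 228.64958567] [315.25074979 291.68319499] [313.09384368 158.87822637]
```

View pics/w1.png

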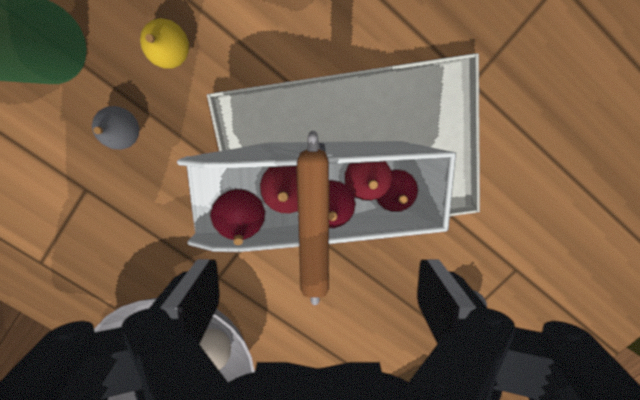

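```bash
python3 - <<'E'
from h import *
goto([.5885,.3105,.329],-51)
E
```

```text
clock 5.2 tcp [0.5854 0.3102 0.4194] gap 0.0853 F [-0.2 -0.1  0.4] j [ 0.37  0.49  0.35  1.43 -0.   -0.3 ]
shift cm [-0.27 -0.17  9.04] rot deg [-0.   -0.07 -0.62]
```

>>> carry_out(
  motion=[
    {"jaw":1,"tx":-0.27,"ty":-0.17,"tz":1,"wx":0,"wy":0,"wz":-0.6},
    {"jaw":1,"tx":0,"ty":0,"tz":2,"wx":0,"wy":0,"wz":0},
    {"jaw":1,"tx":0,"ty":0,"tz":2,"wx":0,"wy":0,"wz":0},
    {"jaw":1,"tx":0,"ty":0,"tz":2,"wx":0,"wy":0,"wz":0},
    {"jaw":1,"tx":0,"ty":0,"tz":1.5,"wx":0,"wy":0,"wz":0},
    {"jaw":1,"tx":0,"ty":0,"tz":0.55,"wx":0,"wy":0,"wz":0},
    {"jaw":0.3,"tx":0,"ty":0,"tz":0,"wx":0,"wy":0,"wz":0},
    {"jaw":0.0,"tx":0,"ty":0,"tz":0,"wx":0,"wy":0,"wz":0},
    {"jaw":-0.3,"tx":0,"ty":0,"tz":0,"wx":0,"wy":0,"wz":0},
    {"jaw":-0.6,"tx":0,"ty":0,"tz":0,"wx":0,"wy":0,"wz":0},
    {"jaw":-1,"tx":0,"ty":0,"tz":0,"wx":0,"wy":0,"wz":0},
    {"jaw":-1,"tx":0,"ty":0,"tz":0,"wx":0,"wy":0,"wz":0},
    {"jaw":-1,"tx":0,"ty":0,"tz":0,"wx":0,"wy":0,"wz":0},
    {"jaw":-1,"tx":0,"ty":0,"tz":0,"wx":0,"wy":0,"wz":0},
    {"jaw":-1,"tx":0,"ty":0,"tz":0,"wx":0,"wy":0,"wz":0},
  ],
  force=100,
)

```text
clock: 7.08
tcp_pos: [0.5893, 0.3111, 0.3298]
orientation: [0.001, -0.334, 0.943, -0.0]
wrist_force: [2.3, -4.1, 4.4]
finger_gap: 0.0183
```

```bash
python3 - <<'E'
from h import *
goto([.5885,.3105,.52],-51)
im,c=snap('wrist','w2.png')
im2,c=snap('scene','s2.png');cv2.imwrite('pics/s2z.png',cv2.resize(im2[80:280,280:480],None,fx=3,fy=3))
E
```

```text
clock 7.08 tcp [0.5893 0.3111 0.3298] gap 0.0183 F [ 2.3 -4.1  4.4] j [ 0.37  0.52  0.17  1.22 -0.   -0.31]
shift cm [  0.08  -0.02 -19.02] rot deg [-0.07  0.07 -0.02]
```

View pics/w2.png

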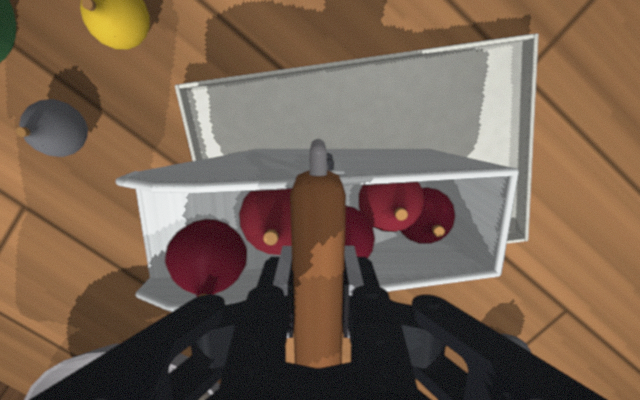

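View pics/s2z.png

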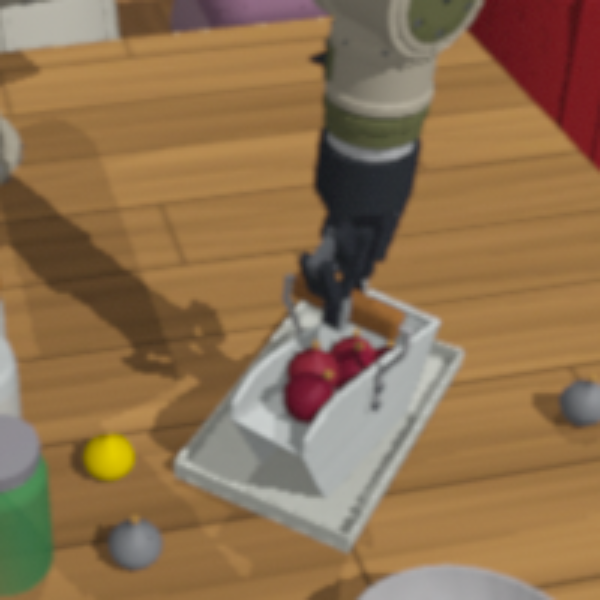

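>>> carry_out(
  motion=[
    {"jaw":-1,"tx":0,"ty":0,"tz":-0.3,"wx":0,"wy":0,"wz":0},
    {"jaw":-1,"tx":0,"ty":0,"tz":-0.6,"wx":0,"wy":0,"wz":0},
    {"jaw":-1,"tx":0,"ty":0,"tz":-1,"wx":0,"wy":0,"wz":0},
    {"jaw":-1,"tx":0,"ty":0,"tz":-1.4,"wx":0,"wy":0,"wz":0},
    {"jaw":-1,"tx":0,"ty":0,"tz":-1.7,"wx":0,"wy":0,"wz":0},
    {"jaw":-1,"tx":0,"ty":0,"tz":-2,"wx":0,"wy":0,"wz":0},
    {"jaw":-1,"tx":0,"ty":0,"tz":-2,"wx":0,"wy":0,"wz":0},
    {"jaw":-1,"tx":0,"ty":0,"tz":-2,"wx":0,"wy":0,"wz":0},
    {"jaw":-1,"tx":0,"ty":0,"tz":-2,"wx":0,"wy":0,"wz":0},
    {"jaw":-1,"tx":0,"ty":0,"tz":-2,"wx":0,"wy":0,"wz":0},
    {"jaw":-1,"tx":0,"ty":0,"tz":-1.7,"wx":0,"wy":0,"wz":0},
    {"jaw":-1,"tx":0,"ty":0,"tz":-1.3,"wx":0,"wy":0,"wz":0},
    {"jaw":-1,"tx":0,"ty":0,"tz":-0.8,"wx":0,"wy":0,"wz":0},
    {"jaw":-1,"tx":0,"ty":0,"tz":-0.3,"wx":0,"wy":0,"wz":0},
    {"jaw":-1,"tx":0,"ty":0,"tz":0,"wx":0,"wy":0,"wz":0},
  ],
  force=120,
)

```text
clock: 9.05
tcp_pos: [0.5889, 0.3113, 0.52]
orientation: [-0.0, -0.334, 0.943, -0.0]
wrist_force: [0.0, 0.4, -5.2]
finger_gap: 0.0184
```

```bash
cat >> h.py <<'E'
PAN=np.array([.5234,-.3042])
def pour(th,h=-30,lipx=-.075,lipz=.20):
    """TCP for lip at lipx from pan centre along heading"""
    H=np.array([np.cos(np.radians(h)),np.sin(np.radians(h))])
    x=lipx-.106*np.cos(th)+.070*np.sin(th)+.155*np.sin(th)
    z=lipz+.106*np.sin(th)+.070*np.cos(th)+.155*np.cos(th)
    return np.r_[PAN+H*x,z]
E
python3 - <<'E'
from h import *
p=pour(.15,lipx=-.09,lipz=.287);print(p)
goto([*p[:2],.52],-30,0)
im,c=snap('wrist','w3.png')
im2,c=snap('scene','s3.png');cv2.imwrite('pics/s3z.png',cv2.resize(im2[30:250,260:500],None,fx=3,fy=2.7))
E
```

```text
[ 0.3838087  -0.22360692  0.52531393]
clock 9.05 tcp [0.5889 0.3113 0.52  ] gap 0.0184 F [ 0.   0.4 -5.2] j [ 0.37  0.53  0.66  1.7  -0.   -0.31]
shift cm [ 4.961e+01 -2.865e+01  2.000e-02] rot deg [ 0.000e+00 -1.000e-02 -2.099e+01]
```

View pics/w3.png

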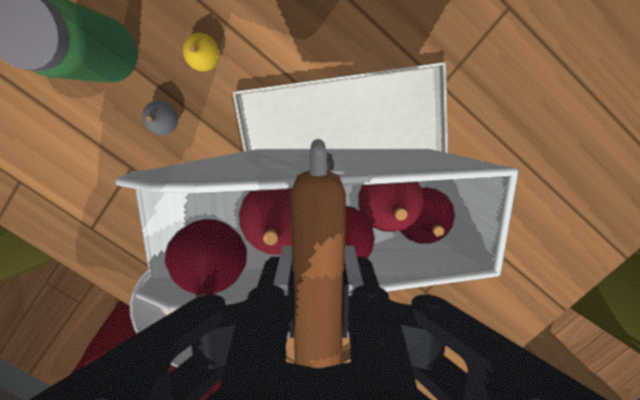

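View pics/s3z.png

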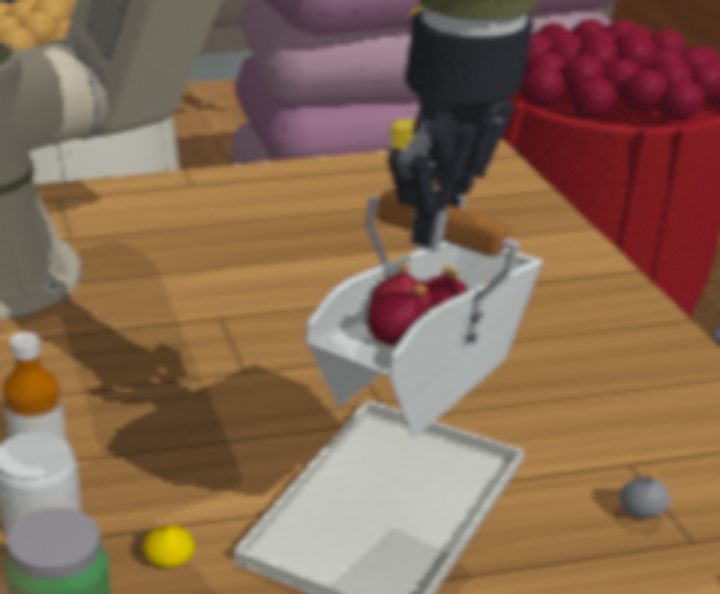

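>>> carry_out(
  motion=[
    {"jaw":-1,"tx":0.56,"ty":-0.33,"tz":0,"wx":0,"wy":0,"wz":0},
    {"jaw":-1,"tx":1.13,"ty":-0.65,"tz":0,"wx":0,"wy":0,"wz":0},
    {"jaw":-1,"tx":1.69,"ty":-0.98,"tz":0,"wx":0,"wy":0,"wz":0},
    {"jaw":-1,"tx":2.25,"ty":-1.3,"tz":0,"wx":0,"wy":0,"wz":0},
    {"jaw":-1,"tx":2.81,"ty":-1.63,"tz":0,"wx":0,"wy":0,"wz":0},
    {"jaw":-1,"tx":3.38,"ty":-1.95,"tz":0,"wx":0,"wy":0,"wz":0},
    {"jaw":-1,"tx":3.72,"ty":-2.15,"tz":0,"wx":0,"wy":0,"wz":0},
    {"jaw":-1,"tx":3.72,"ty":-2.15,"tz":0,"wx":0,"wy":0,"wz":0},
    {"jaw":-1,"tx":3.72,"ty":-2.15,"tz":0,"wx":0,"wy":0,"wz":0},
    {"jaw":-1,"tx":3.72,"ty":-2.15,"tz":0,"wx":0,"wy":0,"wz":0},
    {"jaw":-1,"tx":3.72,"ty":-2.15,"tz":0,"wx":0,"wy":0,"wz":0},
    {"jaw":-1,"tx":3.72,"ty":-2.15,"tz":0,"wx":0,"wy":0,"wz":0},
    {"jaw":-1,"tx":3.72,"ty":-2.15,"tz":0,"wx":0,"wy":0,"wz":0},
    {"jaw":-1,"tx":3.38,"ty":-1.95,"tz":0,"wx":0,"wy":0,"wz":0},
    {"jaw":-1,"tx":2.81,"ty":-1.63,"tz":0,"wx":0,"wy":0,"wz":0},
    {"jaw":-1,"tx":2.25,"ty":-1.3,"tz":0,"wx":0,"wy":0,"wz":0},
    {"jaw":-1,"tx":1.69,"ty":-0.98,"tz":0,"wx":0,"wy":0,"wz":0},
    {"jaw":-1,"tx":1.13,"ty":-0.65,"tz":0,"wx":0,"wy":0,"wz":0},
    {"jaw":-1,"tx":0.56,"ty":-0.33,"tz":0,"wx":0,"wy":0,"wz":0},
    {"jaw":-1,"tx":0,"ty":0,"tz":0,"wx":0,"wy":0,"wz":0},
  ],
)

```text
clock: 11.65
tcp_pos: [0.3836, -0.2247, 0.5202]
orientation: [0.0, -0.334, 0.943, 0.0]
wrist_force: [0.3, 0.8, -5.1]
finger_gap: 0.0187
```

>>> carry_out(
  motion=[
    {"jaw":-1,"tx":0,"ty":0,"tz":0,"wx":0,"wy":0,"wz":-1},
    {"jaw":-1,"tx":0,"ty":0,"tz":0,"wx":0,"wy":0,"wz":-2.5},
    {"jaw":-1,"tx":0,"ty":0,"tz":0,"wx":0,"wy":0,"wz":-4},
    {"jaw":-1,"tx":0,"ty":0,"tz":0,"wx":0,"wy":0,"wz":-4},
    {"jaw":-1,"tx":0,"ty":0,"tz":0,"wx":0,"wy":0,"wz":-4},
    {"jaw":-1,"tx":0,"ty":0,"tz":0,"wx":0,"wy":0,"wz":-3},
    {"jaw":-1,"tx":0,"ty":0,"tz":0,"wx":0,"wy":0,"wz":-2},
    {"jaw":-1,"tx":0,"ty":0,"tz":0,"wx":0,"wy":0,"wz":-0.5},
    {"jaw":-1,"tx":0,"ty":0,"tz":0,"wx":0,"wy":0,"wz":0},
  ],
)

```text
clock: 12.78
tcp_pos: [0.3838, -0.2245, 0.5202]
orientation: [-0.0, -0.5, 0.866, -0.0]
wrist_force: [1.0, 0.7, -5.6]
finger_gap: 0.0184
```

```bash
python3 - <<'E'
from h import *
p=pour(.15,lipx=-.075,lipz=.20);print(p)
goto(p,-30,.15)
im,c=snap('wrist','w4.png')
im2,c=snap('scene','s4.png');im3,c=snap('top','t4.png')
E
```

```text
[ 0.39679908 -0.23110692  0.43831393]
clock 12.78 tcp [ 0.3838 -0.2245  0.5202] gap 0.0184 F [ 1.   0.7 -5.6] j [-0.71  0.05  0.    1.52 -0.   -1.76]
shift cm [-0.08 -1.46  8.19] rot deg [-8.6  -0.    0.01]
```

View pics/w4.png

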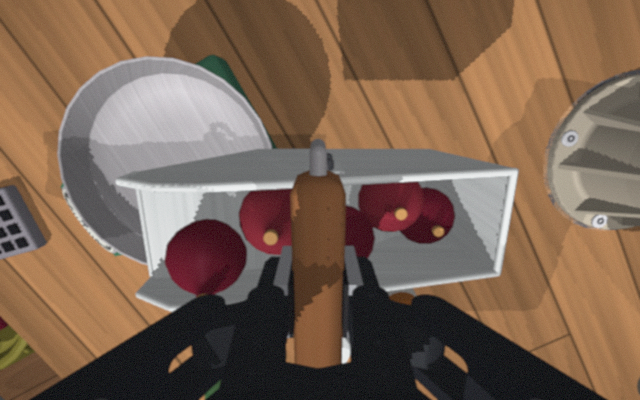

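View pics/s4.png

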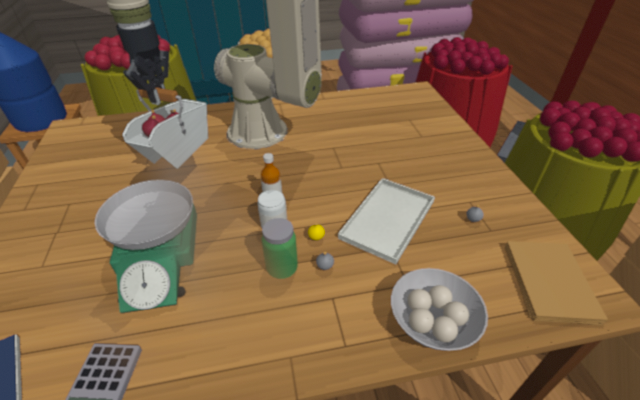

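View pics/t4.png

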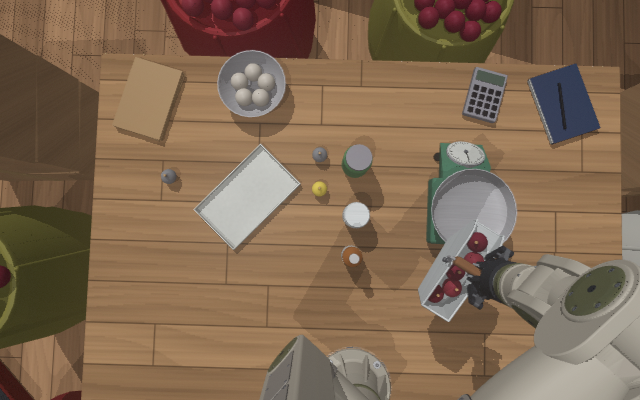

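>>> carry_out(
  motion=[
    {"jaw":-1,"tx":0,"ty":0,"tz":0,"wx":-0.8,"wy":0,"wz":0},
    {"jaw":-1,"tx":0,"ty":0,"tz":0,"wx":-1.6,"wy":0,"wz":0},
    {"jaw":-1,"tx":0,"ty":0,"tz":0,"wx":-2,"wy":0,"wz":0},
    {"jaw":-1,"tx":0,"ty":0,"tz":0,"wx":-2,"wy":0,"wz":0},
    {"jaw":-1,"tx":0,"ty":0,"tz":0,"wx":-1.4,"wy":0,"wz":0},
    {"jaw":-1,"tx":0,"ty":0,"tz":0,"wx":-0.8,"wy":0,"wz":0},
    {"jaw":-1,"tx":0,"ty":-0.13,"tz":0.4,"wx":0,"wy":0,"wz":0},
    {"jaw":-1,"tx":0,"ty":-0.27,"tz":0.8,"wx":0,"wy":0,"wz":0},
    {"jaw":-1,"tx":0,"ty":-0.4,"tz":1.2,"wx":0,"wy":0,"wz":0},
    {"jaw":-1,"tx":0,"ty":-0.54,"tz":1.6,"wx":0,"wy":0,"wz":0},
    {"jaw":-1,"tx":0,"ty":-0.54,"tz":1.6,"wx":0,"wy":0,"wz":0},
    {"jaw":-1,"tx":0,"ty":-0.4,"tz":1.2,"wx":0,"wy":0,"wz":0},
    {"jaw":-1,"tx":0,"ty":-0.27,"tz":0.8,"wx":0,"wy":0,"wz":0},
    {"jaw":-1,"tx":0,"ty":-0.1,"tz":0.3,"wx":0,"wy":0,"wz":0},
    {"jaw":-1,"tx":0,"ty":0,"tz":0,"wx":0,"wy":0,"wz":0},
    {"jaw":-1,"tx":0,"ty":0,"tz":0,"wx":0,"wy":0,"wz":0},
  ],
)

```text
clock: 14.92
tcp_pos: [0.3962, -0.2319, 0.4386]
orientation: [-0.037, -0.499, 0.864, 0.064]
wrist_force: [-0.2, 0.0, -5.5]
finger_gap: 0.0183
```

```bash
cat >> h.py <<'E'
def look(tag):
    im,_=snap('wrist',f'w{tag}.png');s,_=snap('scene',f's{tag}.png')
    a=cv2.resize(im[100:360,60:560],(500,260));b=cv2.resize(s[120:320,60:260],None,fx=1.3,fy=1.3);d=cv2.resize(s[250:320,100:190],(334,260),interpolation=cv2.INTER_CUBIC)
    o=np.zeros((530,760,3),np.uint8);o[:260,:500]=a;o[:260,500:760]=b;
    o[265:525,0:334]=d;e=cv2.resize(s[90:260,80:230],(400,260))[:, :400];o[265:525,340:740]=e
    cv2.imwrite(f'pics/L{tag}.png',o)
E
python3 - <<'E'
from h import *
for th in(.15,.3,.5):
    goto(pour(th),-30,th)
look('5')
E
```

```text
clock 14.93 tcp [ 0.3962 -0.2319  0.4386] gap 0.0183 F [-0.2  0.  -5.5] j [-0.7   0.16 -0.08  1.48 -0.03 -1.74]
shift cm [-0.1  -0.01  0.03] rot deg [-0.05 -0.01  0.  ]
clock 14.93 tcp [ 0.3962 -0.2319  0.4386] gap 0.0183 F [-0.2  0.  -5.5] j [-0.7   0.16 -0.08  1.48 -0.03 -1.74]
shift cm [-0.1 -3.5 -1.3] rot deg [-8.64 -0.01  0.  ]
clock 14.93 tcp [ 0.3962 -0.2319  0.4386] gap 0.0183 F [-0.2  0.  -5.5] j [-0.7   0.16 -0.08  1.48 -0.03 -1.74]
shift cm [-0.1  -8.37 -2.24] rot deg [-2.01e+01 -1.00e-02  0.00e+00]
```

View pics/L5.png

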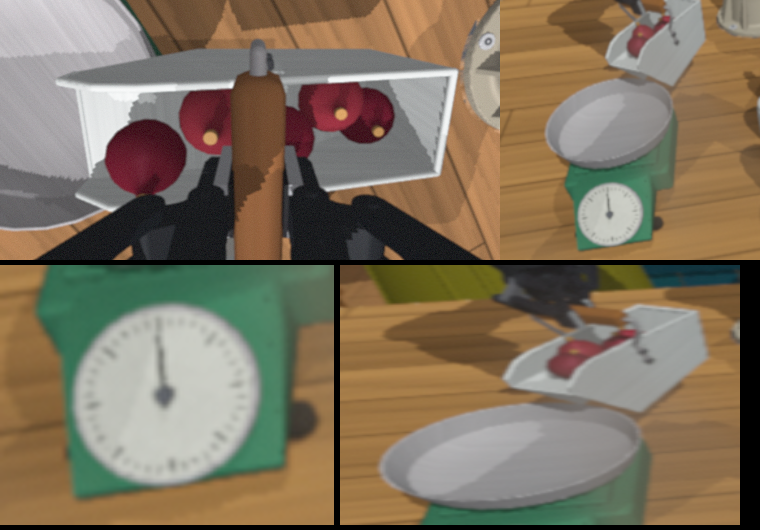

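```bash
python3 - <<'E'
from h import *
cs=eyes.calibration('scene')
L=np.array([.5234-.075*.866-.001,-.3042+.0375,.2]);n=np.array([.5,.866,0])*.036
for p in(L,L+n,L-n): print(proj(cs,p))
s=cv2.imread('pics/s5.png');cv2.imwrite('pics/s5z.png',cv2.resize(s[120:260,90:230],None,fx=4,fy=4,interpolation=cv2.INTER_CUBIC))
E
```

```text
[155.61527951 171.10016727]
[167.95915752 173.82679345]
[143.49755864 168.4234967 ]
```

View pics/s5z.png

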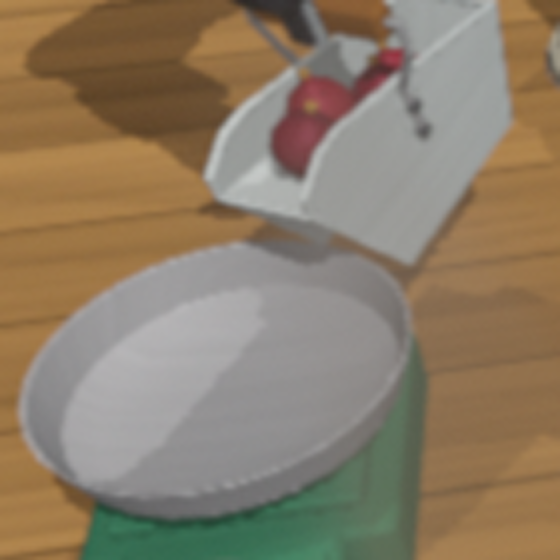

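>>> carry_out(
  motion=[
    {"jaw":-1,"tx":0,"ty":-0.6,"tz":-0.2,"wx":-1,"wy":0,"wz":0},
    {"jaw":-1,"tx":0,"ty":-0.6,"tz":-0.2,"wx":-1,"wy":0,"wz":0},
    {"jaw":-1,"tx":0,"ty":-0.6,"tz":-0.2,"wx":-1,"wy":0,"wz":0},
    {"jaw":-1,"tx":0,"ty":-0.6,"tz":-0.2,"wx":-1,"wy":0,"wz":0},
    {"jaw":-1,"tx":0,"ty":-0.6,"tz":-0.2,"wx":-1,"wy":0,"wz":0},
    {"jaw":-1,"tx":0,"ty":0,"tz":0,"wx":0,"wy":0,"wz":0},
    {"jaw":-1,"tx":0,"ty":0,"tz":0,"wx":0,"wy":0,"wz":0},
    {"jaw":-1,"tx":0,"ty":0,"tz":0,"wx":0,"wy":0,"wz":0},
    {"jaw":-1,"tx":0,"ty":0,"tz":0,"wx":0,"wy":0,"wz":0},
  ],
)

```text
clock: 16.15
tcp_pos: [0.4231, -0.2474, 0.4426]
orientation: [-0.059, -0.497, 0.86, 0.102]
wrist_force: [0.5, 0.9, -5.1]
finger_gap: 0.0187
```

```bash
python3 - <<'E'
from h import *
goto(pour(.24,lipx=-.065),-30,.24)
look('6')
E
```

```text
clock 16.15 tcp [ 0.4231 -0.2474  0.4426] gap 0.0187 F [ 0.5  0.9 -5.1] j [-0.68  0.26  0.05  1.59 -0.04 -1.73]
shift cm [-0.09 -0.05 -0.13] rot deg [-0.17 -0.01  0.  ]
```

View pics/L6.png

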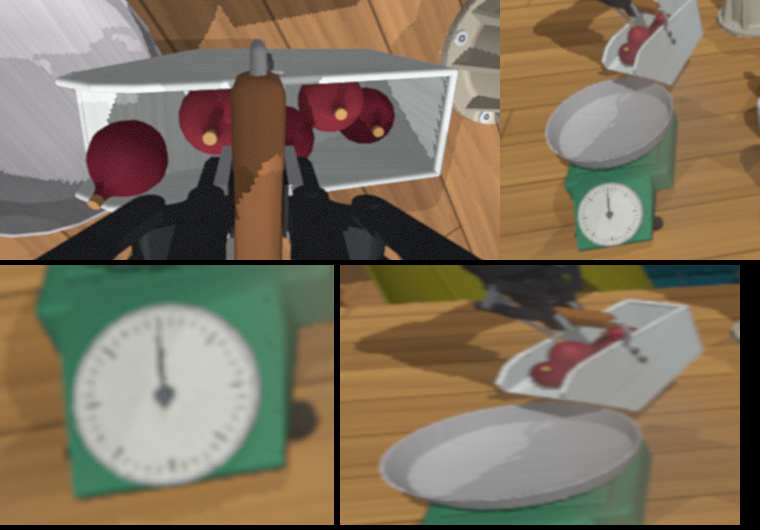

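>>> carry_out(
  motion=[
    {"jaw":-1,"tx":0,"ty":-0.2,"tz":-0.09,"wx":-0.5,"wy":0,"wz":0},
    {"jaw":-1,"tx":0,"ty":-0.2,"tz":-0.09,"wx":-0.5,"wy":0,"wz":0},
    {"jaw":-1,"tx":0,"ty":-0.2,"tz":-0.09,"wx":-0.5,"wy":0,"wz":0},
    {"jaw":-1,"tx":0,"ty":-0.2,"tz":-0.09,"wx":-0.5,"wy":0,"wz":0},
    {"jaw":-1,"tx":0,"ty":0,"tz":0,"wx":0,"wy":0,"wz":0},
    {"jaw":-1,"tx":0,"ty":0,"tz":0,"wx":0,"wy":0,"wz":0},
    {"jaw":-1,"tx":0,"ty":0,"tz":0,"wx":0,"wy":0,"wz":0},
    {"jaw":-1,"tx":0,"ty":0,"tz":0,"wx":0,"wy":0,"wz":0},
    {"jaw":-1,"tx":0,"ty":0,"tz":0,"wx":0,"wy":0,"wz":0},
  ],
)

```text
clock: 17.38
tcp_pos: [0.4307, -0.2518, 0.444]
orientation: [-0.068, -0.495, 0.858, 0.117]
wrist_force: [0.3, 0.1, -4.4]
finger_gap: 0.0185
```

```bash
python3 - <<'E'
from h import *
goto(pour(.28,lipx=-.065),-30,.28)
look('7')
E
```

```text
clock 17.38 tcp [ 0.4307 -0.2518  0.444 ] gap 0.0185 F [ 0.3  0.1 -4.4] j [-0.68  0.3   0.1   1.64 -0.04 -1.72]
shift cm [-0.1  -0.13 -0.19] rot deg [-0.45 -0.01  0.  ]
```

View pics/L7.png

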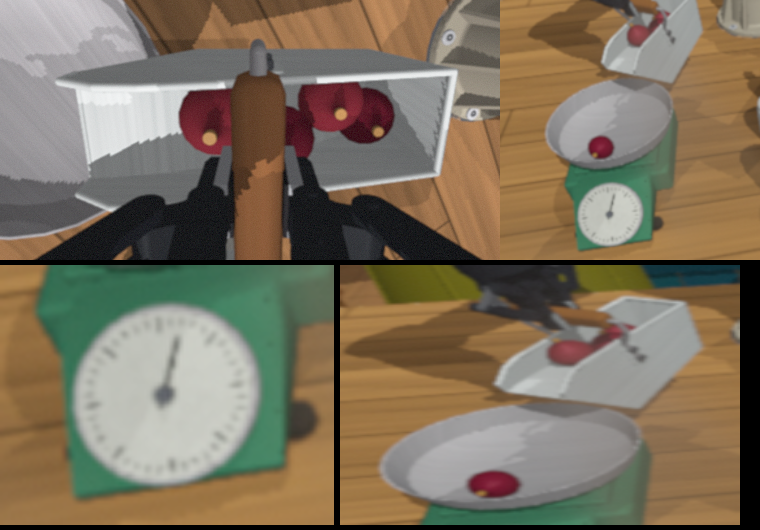

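>>> carry_out(
  motion=[
    {"jaw":-1,"tx":0,"ty":-0.2,"tz":-0.09,"wx":-0.5,"wy":0,"wz":0},
    {"jaw":-1,"tx":0,"ty":-0.2,"tz":-0.09,"wx":-0.5,"wy":0,"wz":0},
    {"jaw":-1,"tx":0,"ty":-0.2,"tz":-0.09,"wx":-0.5,"wy":0,"wz":0},
    {"jaw":-1,"tx":0,"ty":-0.2,"tz":-0.09,"wx":-0.5,"wy":0,"wz":0},
    {"jaw":-1,"tx":0,"ty":-0.2,"tz":-0.09,"wx":-0.5,"wy":0,"wz":0},
    {"jaw":-1,"tx":0,"ty":-0.2,"tz":-0.09,"wx":-0.5,"wy":0,"wz":0},
    {"jaw":-1,"tx":0,"ty":-0.2,"tz":-0.09,"wx":-0.5,"wy":0,"wz":0},
    {"jaw":-1,"tx":0,"ty":-0.2,"tz":-0.09,"wx":-0.5,"wy":0,"wz":0},
    {"jaw":-1,"tx":0,"ty":0,"tz":0,"wx":0,"wy":0,"wz":0},
    {"jaw":-1,"tx":0,"ty":0,"tz":0,"wx":0,"wy":0,"wz":0},
    {"jaw":-1,"tx":0,"ty":0,"tz":0,"wx":0,"wy":0,"wz":0},
    {"jaw":-1,"tx":0,"ty":0,"tz":0,"wx":0,"wy":0,"wz":0},
    {"jaw":-1,"tx":0,"ty":0,"tz":0,"wx":0,"wy":0,"wz":0},
  ],
)

```text
clock: 19.1
tcp_pos: [0.4458, -0.2606, 0.4461]
orientation: [-0.085, -0.493, 0.853, 0.147]
wrist_force: [0.1, -0.2, -4.8]
finger_gap: 0.0181
```

```bash
python3 - <<'E'
from h import *
goto(pour(.34,lipx=-.065),-30,.34)
look('8')
E
```

```text
clock 19.1 tcp [ 0.4458 -0.2606  0.4461] gap 0.0181 F [ 0.1 -0.2 -4.8] j [-0.67  0.37  0.19  1.73 -0.05 -1.71]
shift cm [-0.1   0.13 -0.1 ] rot deg [ 0.1  -0.01  0.  ]
```

View pics/L8.png

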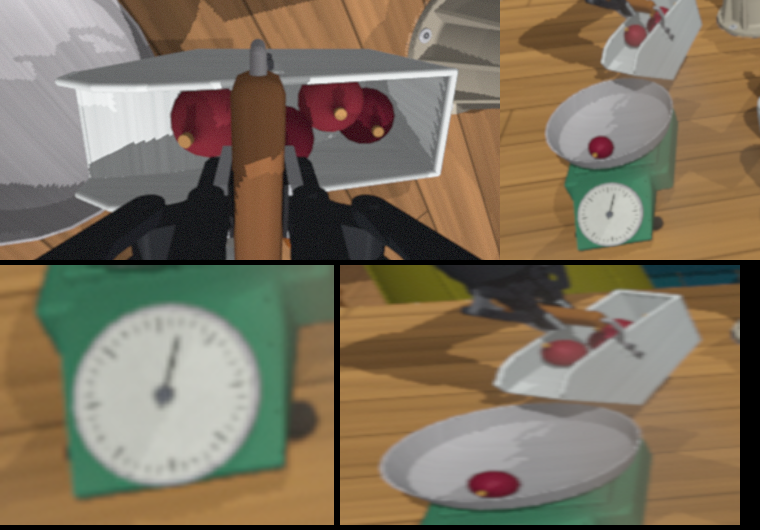

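>>> carry_out(
  motion=[
    {"jaw":-1,"tx":0,"ty":-0.2,"tz":-0.09,"wx":-0.5,"wy":0,"wz":0},
    {"jaw":-1,"tx":0,"ty":-0.2,"tz":-0.09,"wx":-0.5,"wy":0,"wz":0},
    {"jaw":-1,"tx":0,"ty":-0.2,"tz":-0.09,"wx":-0.5,"wy":0,"wz":0},
    {"jaw":-1,"tx":0,"ty":-0.2,"tz":-0.09,"wx":-0.5,"wy":0,"wz":0},
    {"jaw":-1,"tx":0,"ty":0,"tz":0,"wx":0,"wy":0,"wz":0},
    {"jaw":-1,"tx":0,"ty":0,"tz":0,"wx":0,"wy":0,"wz":0},
    {"jaw":-1,"tx":0,"ty":0,"tz":0,"wx":0,"wy":0,"wz":0},
    {"jaw":-1,"tx":0,"ty":0,"tz":0,"wx":0,"wy":0,"wz":0},
    {"jaw":-1,"tx":0,"ty":0,"tz":0,"wx":0,"wy":0,"wz":0},
  ],
)

```text
clock: 20.32
tcp_pos: [0.4534, -0.2649, 0.4468]
orientation: [-0.094, -0.491, 0.851, 0.162]
wrist_force: [0.7, -1.0, -4.3]
finger_gap: 0.0182
```

```bash
python3 - <<'E'
from h import *
goto(pour(.38,lipx=-.065),-30,.38)
look('9')
E
```

```text
clock 20.32 tcp [ 0.4534 -0.2649  0.4468] gap 0.0182 F [ 0.7 -1.  -4.3] j [-0.67  0.4   0.24  1.77 -0.05 -1.71]
shift cm [-0.1   0.03 -0.15] rot deg [-0.19 -0.01  0.  ]
```

View pics/L9.png

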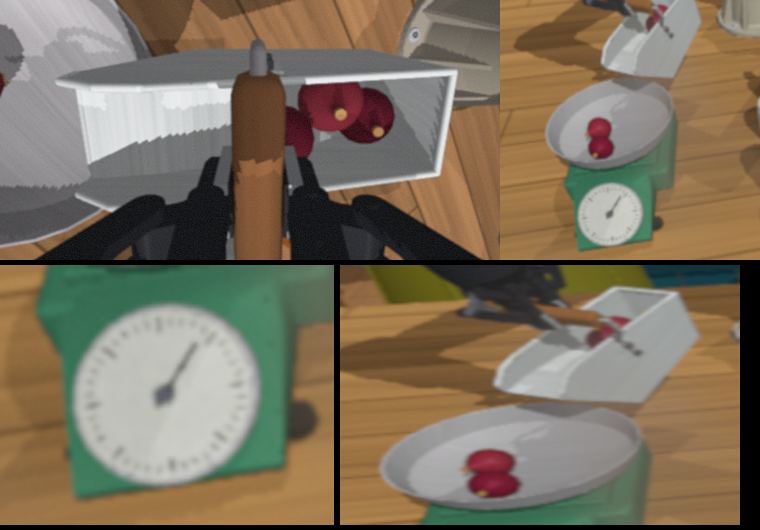

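>>> carry_out(
  motion=[
    {"jaw":-1,"tx":0,"ty":-0.2,"tz":-0.09,"wx":-0.5,"wy":0,"wz":0},
    {"jaw":-1,"tx":0,"ty":-0.2,"tz":-0.09,"wx":-0.5,"wy":0,"wz":0},
    {"jaw":-1,"tx":0,"ty":-0.2,"tz":-0.09,"wx":-0.5,"wy":0,"wz":0},
    {"jaw":-1,"tx":0,"ty":-0.2,"tz":-0.09,"wx":-0.5,"wy":0,"wz":0},
    {"jaw":-1,"tx":0,"ty":-0.2,"tz":-0.09,"wx":-0.5,"wy":0,"wz":0},
    {"jaw":-1,"tx":0,"ty":-0.2,"tz":-0.09,"wx":-0.5,"wy":0,"wz":0},
    {"jaw":-1,"tx":0,"ty":0,"tz":0,"wx":0,"wy":0,"wz":0},
    {"jaw":-1,"tx":0,"ty":0,"tz":0,"wx":0,"wy":0,"wz":0},
    {"jaw":-1,"tx":0,"ty":0,"tz":0,"wx":0,"wy":0,"wz":0},
    {"jaw":-1,"tx":0,"ty":0,"tz":0,"wx":0,"wy":0,"wz":0},
  ],
)

```text
clock: 21.68
tcp_pos: [0.4648, -0.2715, 0.4471]
orientation: [-0.107, -0.489, 0.846, 0.184]
wrist_force: [-0.3, -0.5, -4.8]
finger_gap: 0.0182
```

```bash
python3 - <<'E'
from h import *
goto(pour(.43,lipx=-.065),-30,.43)
look('10')
E
```

```text
clock 21.68 tcp [ 0.4648 -0.2715  0.4471] gap 0.0182 F [-0.3 -0.5 -4.8] j [-0.66  0.46  0.31  1.84 -0.06 -1.7 ]
shift cm [-0.1   0.1  -0.13] rot deg [-0.05 -0.01  0.  ]
```

View pics/L10.png

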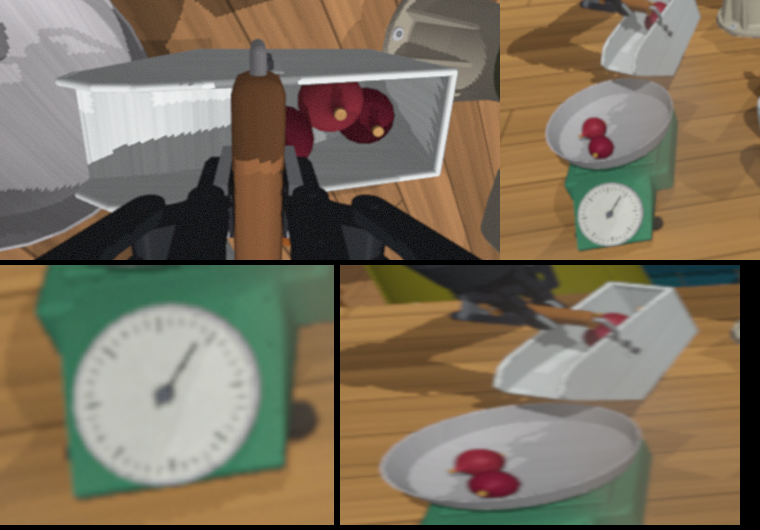

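>>> carry_out(
  motion=[
    {"jaw":-1,"tx":0,"ty":-0.2,"tz":-0.09,"wx":-0.5,"wy":0,"wz":0},
    {"jaw":-1,"tx":0,"ty":-0.2,"tz":-0.09,"wx":-0.5,"wy":0,"wz":0},
    {"jaw":-1,"tx":0,"ty":-0.2,"tz":-0.09,"wx":-0.5,"wy":0,"wz":0},
    {"jaw":-1,"tx":0,"ty":-0.2,"tz":-0.09,"wx":-0.5,"wy":0,"wz":0},
    {"jaw":-1,"tx":0,"ty":0,"tz":0,"wx":0,"wy":0,"wz":0},
    {"jaw":-1,"tx":0,"ty":0,"tz":0,"wx":0,"wy":0,"wz":0},
    {"jaw":-1,"tx":0,"ty":0,"tz":0,"wx":0,"wy":0,"wz":0},
    {"jaw":-1,"tx":0,"ty":0,"tz":0,"wx":0,"wy":0,"wz":0},
  ],
)

```text
clock: 22.78
tcp_pos: [0.4724, -0.2758, 0.4469]
orientation: [-0.115, -0.487, 0.843, 0.199]
wrist_force: [0.3, 0.7, -4.2]
finger_gap: 0.0183
```

```bash
python3 - <<'E'
from h import *
goto(pour(.465,lipx=-.065),-30,.465)
look('11')
E
```

```text
clock 22.77 tcp [ 0.4724 -0.2758  0.4469] gap 0.0183 F [ 0.3  0.7 -4.2] j [-0.66  0.5   0.36  1.89 -0.06 -1.69]
shift cm [-0.1   0.12 -0.14] rot deg [-0.06 -0.01  0.  ]
```

View pics/L11.png

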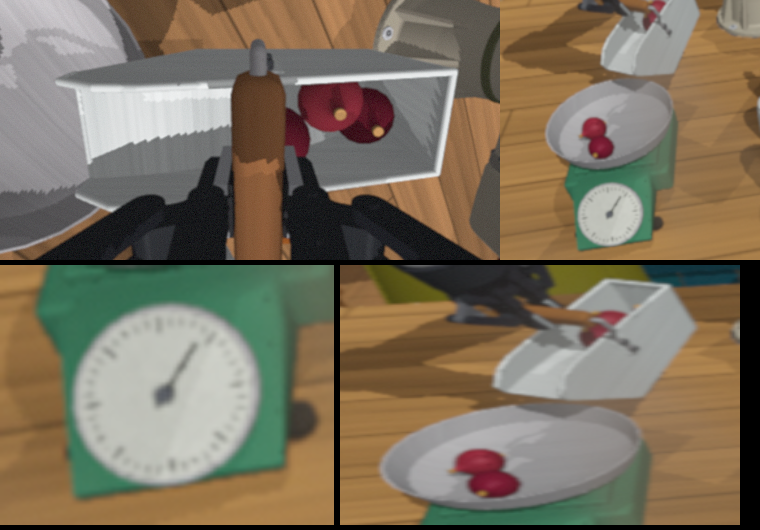

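>>> carry_out(
  motion=[
    {"jaw":-1,"tx":0,"ty":-0.2,"tz":-0.09,"wx":-0.5,"wy":0,"wz":0},
    {"jaw":-1,"tx":0,"ty":-0.2,"tz":-0.09,"wx":-0.5,"wy":0,"wz":0},
    {"jaw":-1,"tx":0,"ty":-0.2,"tz":-0.09,"wx":-0.5,"wy":0,"wz":0},
    {"jaw":-1,"tx":0,"ty":0,"tz":0,"wx":0,"wy":0,"wz":0},
    {"jaw":-1,"tx":0,"ty":0,"tz":0,"wx":0,"wy":0,"wz":0},
    {"jaw":-1,"tx":0,"ty":0,"tz":0,"wx":0,"wy":0,"wz":0},
    {"jaw":-1,"tx":0,"ty":0,"tz":0,"wx":0,"wy":0,"wz":0},
    {"jaw":-1,"tx":0,"ty":0,"tz":0,"wx":0,"wy":0,"wz":0},
  ],
)

```text
clock: 23.88
tcp_pos: [0.4781, -0.2791, 0.4466]
orientation: [-0.121, -0.485, 0.84, 0.21]
wrist_force: [0.1, -0.1, -4.9]
finger_gap: 0.0189
```

```bash
python3 - <<'E'
from h import *
goto(pour(.49,lipx=-.065),-30,.49)
look('12')
E
```

```text
clock 23.88 tcp [ 0.4781 -0.2791  0.4466] gap 0.0189 F [ 0.1 -0.1 -4.9] j [-0.66  0.53  0.39  1.92 -0.06 -1.69]
shift cm [-0.1   0.16 -0.12] rot deg [ 0.01 -0.01  0.  ]
```

View pics/L12.png

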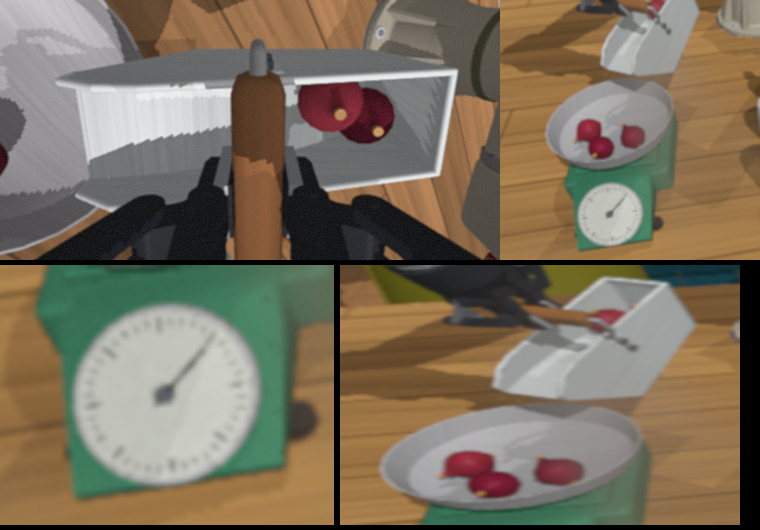

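>>> carry_out(
  motion=[
    {"jaw":-1,"tx":0,"ty":0.39,"tz":0.19,"wx":1,"wy":0,"wz":0},
    {"jaw":-1,"tx":0,"ty":0.59,"tz":0.28,"wx":1.5,"wy":0,"wz":0},
    {"jaw":-1,"tx":0,"ty":0.59,"tz":0.28,"wx":1.5,"wy":0,"wz":0},
    {"jaw":-1,"tx":0,"ty":0.59,"tz":0.28,"wx":1.5,"wy":0,"wz":0},
    {"jaw":-1,"tx":0,"ty":0.59,"tz":0.28,"wx":1.5,"wy":0,"wz":0},
    {"jaw":-1,"tx":0,"ty":0.59,"tz":0.28,"wx":1.5,"wy":0,"wz":0},
    {"jaw":-1,"tx":0,"ty":0.59,"tz":0.28,"wx":1.5,"wy":0,"wz":0},
    {"jaw":-1,"tx":0,"ty":0.59,"tz":0.28,"wx":1.5,"wy":0,"wz":0},
    {"jaw":-1,"tx":0,"ty":0.39,"tz":0.19,"wx":1,"wy":0,"wz":0},
    {"jaw":-1,"tx":0,"ty":0,"tz":0,"wx":0,"wy":0,"wz":0},
    {"jaw":-1,"tx":0,"ty":0,"tz":0,"wx":0,"wy":0,"wz":0},
    {"jaw":-1,"tx":0,"ty":0,"tz":0,"wx":0,"wy":0,"wz":0},
    {"jaw":-1,"tx":0,"ty":0,"tz":0,"wx":0,"wy":0,"wz":0},
  ],
)

```text
clock: 25.6
tcp_pos: [0.4313, -0.2522, 0.4435]
orientation: [-0.068, -0.495, 0.858, 0.118]
wrist_force: [-0.5, -0.0, -2.8]
finger_gap: 0.0186
```

```bash
python3 - <<'E'
from h import *
look('13')
p=pour(0,lipx=-.1,lipz=.287);print(p);goto([*p[:2],.52],-30,0)
E
```

```text
[ 0.34499877 -0.2012      0.512     ]
clock 25.7 tcp [ 0.4313 -0.2522  0.4435] gap 0.0184 F [-0.7  1.  -4.5] j [-0.68  0.3   0.1   1.64 -0.04 -1.72]
shift cm [-0.1  11.71 -4.67] rot deg [ 1.561e+01 -0.000e+00  1.000e-02]
```

View pics/L13.png

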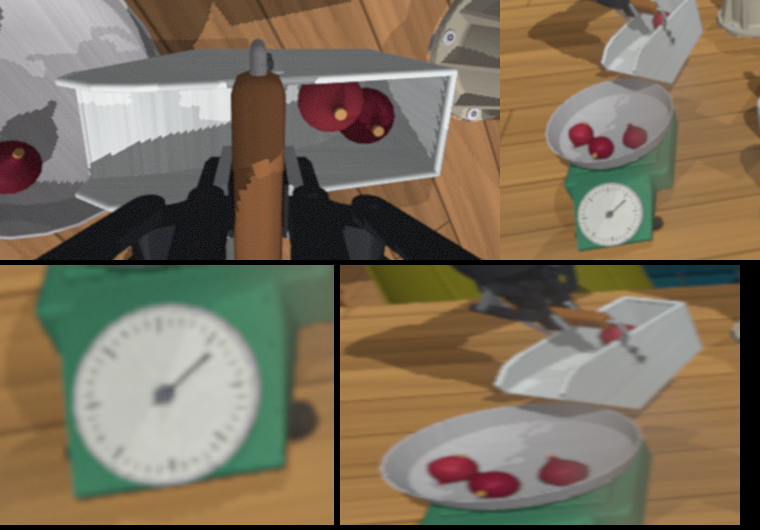

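>>> carry_out(
  motion=[
    {"jaw":-1,"tx":0,"ty":0.13,"tz":-0.48,"wx":0,"wy":0,"wz":0},
    {"jaw":-1,"tx":0,"ty":0.27,"tz":-0.96,"wx":0,"wy":0,"wz":0},
    {"jaw":-1,"tx":0,"ty":0.4,"tz":-1.45,"wx":0,"wy":0,"wz":0},
    {"jaw":-1,"tx":0,"ty":0.4,"tz":-1.45,"wx":0,"wy":0,"wz":0},
    {"jaw":-1,"tx":0,"ty":0.4,"tz":-1.45,"wx":0,"wy":0,"wz":0},
    {"jaw":-1,"tx":0,"ty":0.3,"tz":-1.0,"wx":0,"wy":0,"wz":0},
    {"jaw":-1,"tx":0,"ty":0.2,"tz":-0.7,"wx":0,"wy":0,"wz":0},
    {"jaw":-1,"tx":0,"ty":0,"tz":0,"wx":1,"wy":0,"wz":0},
    {"jaw":-1,"tx":0,"ty":0,"tz":0,"wx":2,"wy":0,"wz":0},
    {"jaw":-1,"tx":0,"ty":0,"tz":0,"wx":3,"wy":0,"wz":0},
    {"jaw":-1,"tx":0,"ty":0,"tz":0,"wx":3,"wy":0,"wz":0},
    {"jaw":-1,"tx":0,"ty":0,"tz":0,"wx":3,"wy":0,"wz":0},
    {"jaw":-1,"tx":0,"ty":0,"tz":0,"wx":2,"wy":0,"wz":0},
    {"jaw":-1,"tx":0,"ty":0,"tz":0,"wx":1.6,"wy":0,"wz":0},
    {"jaw":-1,"tx":0,"ty":0,"tz":0,"wx":0,"wy":0,"wz":0},
  ],
)

```text
clock: 27.58
tcp_pos: [0.4307, -0.2517, 0.5214]
orientation: [0.0, -0.5, 0.866, -0.0]
wrist_force: [-0.6, -0.6, -4.0]
finger_gap: 0.0183
```

>>> carry_out(
  motion=[
    {"jaw":-1,"tx":0,"ty":0,"tz":0,"wx":0,"wy":0,"wz":1},
    {"jaw":-1,"tx":0,"ty":0,"tz":0,"wx":0,"wy":0,"wz":2.5},
    {"jaw":-1,"tx":0,"ty":0,"tz":0,"wx":0,"wy":0,"wz":4},
    {"jaw":-1,"tx":0,"ty":0,"tz":0,"wx":0,"wy":0,"wz":4},
    {"jaw":-1,"tx":0,"ty":0,"tz":0,"wx":0,"wy":0,"wz":4},
    {"jaw":-1,"tx":0,"ty":0,"tz":0,"wx":0,"wy":0,"wz":3},
    {"jaw":-1,"tx":0,"ty":0,"tz":0,"wx":0,"wy":0,"wz":2},
    {"jaw":-1,"tx":0,"ty":0,"tz":0,"wx":0,"wy":0,"wz":0.5},
    {"jaw":-1,"tx":0,"ty":0,"tz":0,"wx":0,"wy":0,"wz":0},
  ],
)

```text
clock: 28.7
tcp_pos: [0.4311, -0.2521, 0.5214]
orientation: [-0.0, -0.334, 0.943, 0.0]
wrist_force: [-0.4, -0.7, -3.5]
finger_gap: 0.0188
```

```bash
python3 - <<'E'
from h import *
goto([.5893,.3111,.52],-51)
look('14')
E
```

```text
clock 28.7 tcp [ 0.4311 -0.2521  0.5214] gap 0.0188 F [-0.4 -0.7 -3.5] j [-0.69  0.16  0.13  1.54 -0.   -1.37]
shift cm [-47.75  33.79   0.14] rot deg [ 0.   -0.    0.02]
```

View pics/L14.png

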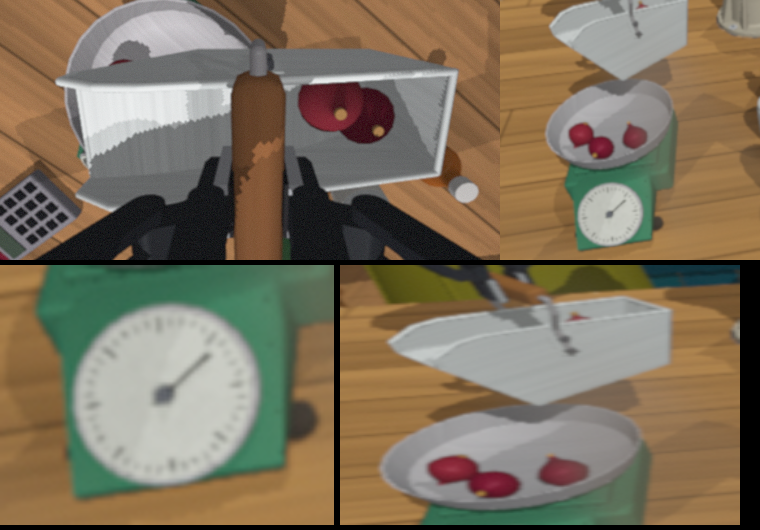

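>>> carry_out(
  motion=[
    {"jaw":-1,"tx":-0.54,"ty":0.38,"tz":0,"wx":0,"wy":0,"wz":0},
    {"jaw":-1,"tx":-1.08,"ty":0.76,"tz":0,"wx":0,"wy":0,"wz":0},
    {"jaw":-1,"tx":-1.62,"ty":1.15,"tz":0,"wx":0,"wy":0,"wz":0},
    {"jaw":-1,"tx":-2.16,"ty":1.53,"tz":0,"wx":0,"wy":0,"wz":0},
    {"jaw":-1,"tx":-2.7,"ty":1.91,"tz":0,"wx":0,"wy":0,"wz":0},
    {"jaw":-1,"tx":-3.24,"ty":2.29,"tz":0,"wx":0,"wy":0,"wz":0},
    {"jaw":-1,"tx":-3.57,"ty":2.53,"tz":0,"wx":0,"wy":0,"wz":0},
    {"jaw":-1,"tx":-3.57,"ty":2.53,"tz":0,"wx":0,"wy":0,"wz":0},
    {"jaw":-1,"tx":-3.57,"ty":2.53,"tz":0,"wx":0,"wy":0,"wz":0},
    {"jaw":-1,"tx":-3.57,"ty":2.53,"tz":0,"wx":0,"wy":0,"wz":0},
    {"jaw":-1,"tx":-3.57,"ty":2.53,"tz":0,"wx":0,"wy":0,"wz":0},
    {"jaw":-1,"tx":-3.57,"ty":2.53,"tz":0,"wx":0,"wy":0,"wz":0},
    {"jaw":-1,"tx":-3.57,"ty":2.53,"tz":0,"wx":0,"wy":0,"wz":0},
    {"jaw":-1,"tx":-3.24,"ty":2.29,"tz":0,"wx":0,"wy":0,"wz":0},
    {"jaw":-1,"tx":-2.7,"ty":1.91,"tz":0,"wx":0,"wy":0,"wz":0},
    {"jaw":-1,"tx":-2.16,"ty":1.53,"tz":0,"wx":0,"wy":0,"wz":0},
    {"jaw":-1,"tx":-1.62,"ty":1.15,"tz":0,"wx":0,"wy":0,"wz":0},
    {"jaw":-1,"tx":-1.08,"ty":0.76,"tz":0,"wx":0,"wy":0,"wz":0},
    {"jaw":-1,"tx":-0.54,"ty":0.38,"tz":0,"wx":0,"wy":0,"wz":0},
    {"jaw":-1,"tx":0,"ty":0,"tz":0,"wx":0,"wy":0,"wz":0},
  ],
)

```text
clock: 31.3
tcp_pos: [0.5888, 0.311, 0.5211]
orientation: [-0.0, -0.334, 0.942, -0.0]
wrist_force: [-1.1, -0.7, -4.2]
finger_gap: 0.0186
```

```bash
python3 - <<'E'
from h import *
goto([.5893,.3111,.33],-51)
im,c=snap('scene','s15.png');cv2.imwrite('pics/s15z.png',cv2.resize(im[60:280,280:480],None,fx=2.7,fy=2.7))
E
```

```text
clock 31.3 tcp [0.5888 0.311  0.5211] gap 0.0186 F [-1.1 -0.7 -4.2] j [ 0.37  0.53  0.66  1.7  -0.   -0.32]
shift cm [-0.06 -0.02 19.11] rot deg [ 0.   -0.04  0.06]
```

View pics/s15z.png

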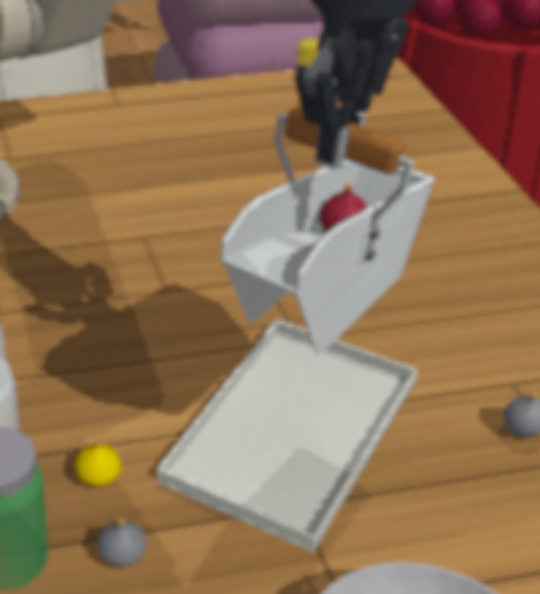

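>>> carry_out(
  motion=[
    {"jaw":-1,"tx":0.2,"ty":0,"tz":0.5,"wx":0,"wy":0,"wz":0},
    {"jaw":-1,"tx":0.2,"ty":0,"tz":1,"wx":0,"wy":0,"wz":0},
    {"jaw":-1,"tx":0.2,"ty":0,"tz":1.5,"wx":0,"wy":0,"wz":0},
    {"jaw":-1,"tx":0.2,"ty":0,"tz":2,"wx":0,"wy":0,"wz":0},
    {"jaw":-1,"tx":0.1,"ty":0,"tz":2.5,"wx":0,"wy":0,"wz":0},
    {"jaw":-1,"tx":0,"ty":0,"tz":2.5,"wx":0,"wy":0,"wz":0},
    {"jaw":-1,"tx":0,"ty":0,"tz":2.5,"wx":0,"wy":0,"wz":0},
    {"jaw":-1,"tx":0,"ty":0,"tz":2,"wx":0,"wy":0,"wz":0},
    {"jaw":-1,"tx":0,"ty":0,"tz":1.5,"wx":0,"wy":0,"wz":0},
    {"jaw":-1,"tx":0,"ty":0,"tz":1,"wx":0,"wy":0,"wz":0},
    {"jaw":-1,"tx":0,"ty":0,"tz":0.7,"wx":0,"wy":0,"wz":0},
    {"jaw":-1,"tx":0,"ty":0,"tz":0.4,"wx":0,"wy":0,"wz":0},
    {"jaw":-1,"tx":0,"ty":0,"tz":0.3,"wx":0,"wy":0,"wz":0},
    {"jaw":-1,"tx":0,"ty":0,"tz":0.2,"wx":0,"wy":0,"wz":0},
    {"jaw":-1,"tx":0,"ty":0,"tz":0,"wx":0,"wy":0,"wz":0},
    {"jaw":-1,"tx":0,"ty":0,"tz":0,"wx":0,"wy":0,"wz":0},
  ],
)

```text
clock: 33.35
tcp_pos: [0.5822, 0.3046, 0.3356]
orientation: [0.0, -0.334, 0.943, -0.0]
wrist_force: [0.6, 0.3, -4.1]
finger_gap: 0.0182
```

```bash
python3 - <<'E'
from h import *
goto([.5893,.3111,.33],-51)
im,c=snap('scene','s16.png');cv2.imwrite('pics/s16z.png',cv2.resize(im[60:280,280:480],None,fx=2.7,fy=2.7))
E
```

```text
clock 33.35 tcp [0.5822 0.3046 0.3356] gap 0.0182 F [ 0.6  0.3 -4.1] j [ 0.36  0.5   0.15  1.23 -0.   -0.32]
shift cm [-0.96  0.05  0.57] rot deg [-0.01  0.02  0.01]
```

View pics/s16z.png

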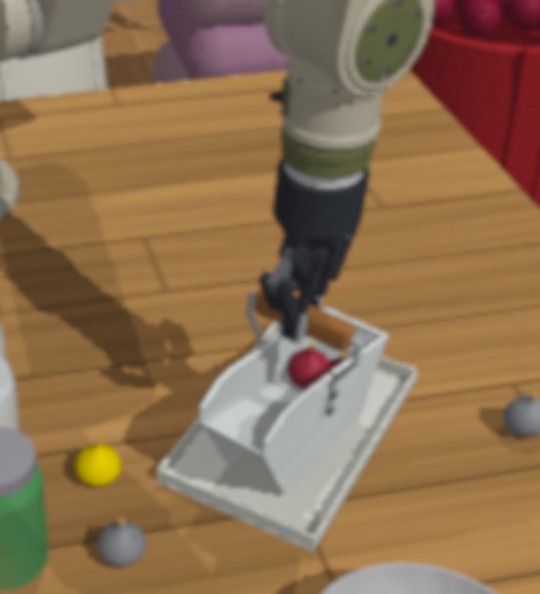

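Still ~5 mm up; lower slowly to contact.

>>> carry_out(
  motion=[
    {"jaw":-1,"tx":0,"ty":0,"tz":0.15,"wx":0,"wy":0,"wz":0},
    {"jaw":-1,"tx":0,"ty":0,"tz":0.15,"wx":0,"wy":0,"wz":0},
    {"jaw":-1,"tx":0,"ty":0,"tz":0.1,"wx":0,"wy":0,"wz":0},
    {"jaw":-1,"tx":0,"ty":0,"tz":0.1,"wx":0,"wy":0,"wz":0},
    {"jaw":-1,"tx":0,"ty":0,"tz":0,"wx":0,"wy":0,"wz":0},
    {"jaw":-1,"tx":0,"ty":0,"tz":0,"wx":0,"wy":0,"wz":0},
  ],
)

```text
clock: 34.15
tcp_pos: [0.5821, 0.3046, 0.3305]
orientation: [0.0, -0.334, 0.943, -0.0]
wrist_force: [0.1, -0.6, -3.8]
finger_gap: 0.0182
```

>>> carry_out(
  motion=[
    {"jaw":-1,"tx":0,"ty":0,"tz":0.05,"wx":0,"wy":0,"wz":0},
    {"jaw":-1,"tx":0,"ty":0,"tz":0.05,"wx":0,"wy":0,"wz":0},
    {"jaw":-1,"tx":0,"ty":0,"tz":0,"wx":0,"wy":0,"wz":0},
  ],
)

```text
clock: 34.52
tcp_pos: [0.5822, 0.3045, 0.3299]
orientation: [0.0, -0.334, 0.943, -0.0]
wrist_force: [-0.7, -0.3, -1.3]
finger_gap: 0.0183
```

>>> carry_out(
  motion=[
    {"jaw":-1,"tx":0,"ty":0,"tz":0.05,"wx":0,"wy":0,"wz":0},
    {"jaw":-1,"tx":0,"ty":0,"tz":0,"wx":0,"wy":0,"wz":0},
    {"jaw":-1,"tx":0,"ty":0,"tz":0,"wx":0,"wy":0,"wz":0},
  ],
)

```text
clock: 34.9
tcp_pos: [0.5823, 0.3044, 0.3298]
orientation: [0.001, -0.334, 0.943, -0.0]
wrist_force: [-0.0, -3.4, 4.6]
finger_gap: 0.0184
```

>>> carry_out(
  motion=[
    {"jaw":-0.5,"tx":0,"ty":0,"tz":0,"wx":0,"wy":0,"wz":0},
    {"jaw":-0.3,"tx":0,"ty":0,"tz":0,"wx":0,"wy":0,"wz":0},
    {"jaw":0,"tx":0,"ty":0,"tz":0,"wx":0,"wy":0,"wz":0},
    {"jaw":0.3,"tx":0,"ty":0,"tz":0,"wx":0,"wy":0,"wz":0},
    {"jaw":0.6,"tx":0,"ty":0,"tz":0,"wx":0,"wy":0,"wz":0},
    {"jaw":0.8,"tx":0,"ty":0,"tz":0,"wx":0,"wy":0,"wz":0},
    {"jaw":0.8,"tx":0,"ty":0,"tz":0,"wx":0,"wy":0,"wz":0},
    {"jaw":0.8,"tx":0,"ty":0,"tz":0,"wx":0,"wy":0,"wz":0},
    {"jaw":0.8,"tx":0,"ty":0,"tz":-0.5,"wx":0,"wy":0,"wz":0},
    {"jaw":0.8,"tx":0,"ty":0,"tz":-1,"wx":0,"wy":0,"wz":0},
    {"jaw":0.8,"tx":0,"ty":0,"tz":-2,"wx":0,"wy":0,"wz":0},
    {"jaw":0.8,"tx":0,"ty":0,"tz":-2,"wx":0,"wy":0,"wz":0},
    {"jaw":0.8,"tx":0,"ty":0,"tz":-3,"wx":0,"wy":0,"wz":0},
    {"jaw":0.8,"tx":0,"ty":0,"tz":-3,"wx":0,"wy":0,"wz":0},
    {"jaw":0.8,"tx":0,"ty":0,"tz":-3,"wx":0,"wy":0,"wz":0},
    {"jaw":0.8,"tx":0,"ty":0,"tz":-2,"wx":0,"wy":0,"wz":0},
    {"jaw":0.8,"tx":0,"ty":0,"tz":0,"wx":0,"wy":0,"wz":0},
    {"jaw":0.8,"tx":0,"ty":0,"tz":0,"wx":0,"wy":0,"wz":0},
  ],
)

```text
clock: 37.15
tcp_pos: [0.5821, 0.3046, 0.4933]
orientation: [-0.0, -0.334, 0.943, -0.0]
wrist_force: [-0.1, 0.4, -0.5]
finger_gap: 0.0769
```

```bash
python3 - <<'E'
from h import *
goto([.5893,.3111,.33],-51)
im,c=snap('scene','s17.png');w,_=snap('wrist','w17.png')
o=np.zeros((600,800,3),np.uint8);o[:400,:640]=im
cv2.imwrite('pics/s17z.png',np.hstack([cv2.resize(im[160:290,330:450],(400,433)),cv2.resize(im[160:310,80:220],(400,433))]))
E
```

```text
clock 37.15 tcp [0.5821 0.3046 0.4933] gap 0.0769 F [-0.1  0.4 -0.5] j [ 0.36  0.49  0.53  1.61 -0.   -0.32]
shift cm [-0.98  0.05 16.33] rot deg [ 0.   -0.03  0.01]
```

View pics/s17z.png

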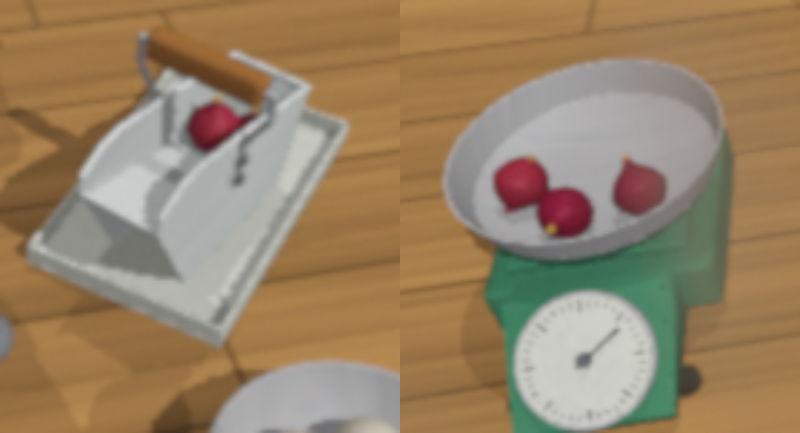

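View pics/w17.png

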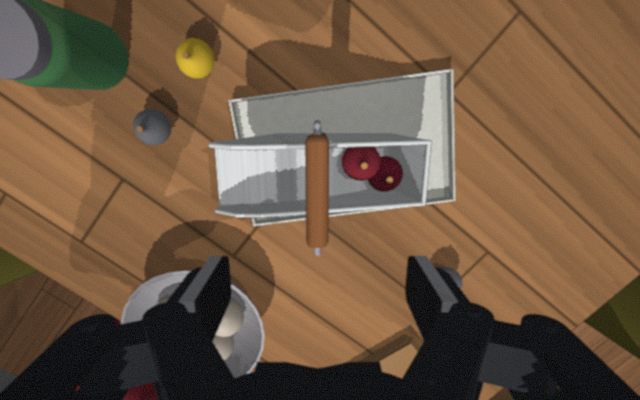

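View pics/s17.png

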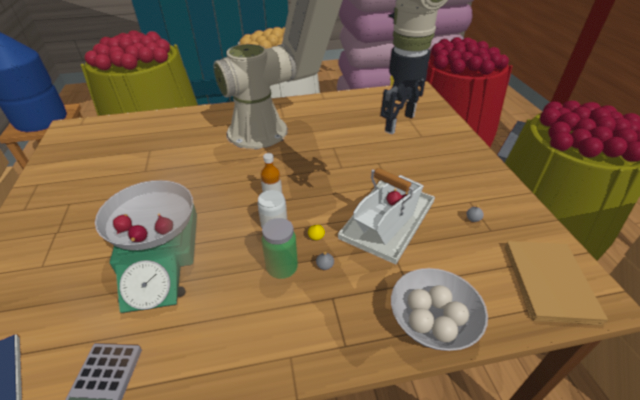

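Everything is in place: the scoop sits flat in its tray with two onions, three onions lie in the pan, and the needle reads three. I'm handing in.

```bash
python3 - <<'E'
from h import *
print(env.hand_in())
E
```

```text
the job is handed in; nothing more can be done
None
```

I handed the job in at about 37 s of the 72 s allowed, with three onions in the pan and the scoop back in its tray. I gripped the scoop by its handle, lifted it over the bystanders and tipped it around its lip, about 0.2 m above the counter, over the pan. One onion came out at each of about 0.27, 0.38 and 0.49 rad of tilt. After the third I levelled the scoop, set it down in the tray and let go.

- **Last pictures:** Three onions are in the pan, the other two are in the scoop, and the scoop stands flat inside the tray. The bottle, jar and tin look as they did at the start.
- **Needle:** It points to roughly 0.9 rad, inside the 0.76 to 1.09 band. I read this by eye from the picture and did not measure it by script.
- **Gripper:** It is open and well clear, with the wrist force near zero.
- **Placement:** I set the scoop down about 10 mm nearer the tray's middle than where it started, for clearance.
- **Not measured:** The scoop's final tilt and position were judged only from the pictures and from the hand height at contact, which was the same as at the grasp. No check failed or disagreed.

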